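# Seat the reference pin in a dry-block heater

## Task

Take the thick steel reference pin from the white rack and put it in the middle well of the dry-block heater, under the overhanging reading head: lean the pin by about 20 degrees so that the edge of its foot enters the well first, then straighten it and slide it gently down until it stands fully home, without letting it drop. Do not force it, do not knock the other things about (the thinner pin stays in its hole), and let go of it at the end.

Things in the scene. Friction and masses are not known exactly. Their poses are not given: they have to be found in the camera images.
- pin_mid (a point): The reference pin: plain round bright steel, diameter 24 mm, length 120 mm, 0.2 to 0.42 kg, 1 mm chamfer at the foot. It starts upright in the white rack, its foot 30 mm deep in a loose 26 mm hole, so 90 mm stand out. This point is on its axis, half-way up (60 mm from either end); its z axis runs along the pin from foot to top.
- pin_foot (a point): Centre of the pin's flat foot, on its axis, 60 mm below pin_mid; z axis along the pin towards its top.
- well (a point): Centre of the mouth of the heater's middle well, level with the aluminium block's top face, 70 mm above the table. The well is vertical, round, 25 mm wide (pin plus 1 mm), 50 mm deep with a flat floor, so 70 mm of a seated pin stand out. The block is rigid. Its x axis is level, from the heater's front to its back (where the head's posts are), z up.
- heater: Grey dry-block heater, fixed, 170 mm wide (y); origin on the table right under the middle well; x points from its front to its back. Housing from 65 mm in front of the origin to 150 mm behind it. The aluminium block's top (70 mm up) has three wells along y: 15 mm wide at y = -46 mm, the 25 mm one in the middle, 34 mm wide at y = +46 mm. Two posts at the back carry a black reading head.
- head (a point): Middle of the lower front edge of the rigid black reading head, 15 mm behind the well's axis, 205 mm up; x as for the heater. The head reaches 131 mm back from here, is 170 mm wide (y) and 43 mm high. A gripper pointing straight down at the well hits it; leaning 25 to 45 degrees from vertical (gripper's body towards the heater's front, fingers pointing down and back) it clears.
- rack: White plastic pin rack, fixed, 70 by 150 by 45 mm high, origin at the centre of its underside, z up. It holds the reference pin in its hole at y = -40 mm and a thinner, shorter pin (16 mm by 75 mm, its top 90 mm above the table) at y = +40 mm; the latter stays.
- thin_pin: The thinner, shorter steel pin (16 mm by 75 mm, loose), a bystander; origin at its foot.
- jar: Bystander: small clear screw-top jar, 42 mm wide, 55 mm high, loose; origin at its underside.
- vial: Bystander: clear vial, 28 mm wide, 50 mm high, loose; origin at its underside.
- mouse: Bystander: grey computer mouse, 105 by 60 mm, 33 mm high, loose; origin at its underside.
- marker: Bystander: marker pen lying flat, 115 by 13 mm, loose; origin at its underside.
There are look-alikes about, which are no part of the job. Leave any turquoise look-alike of the part that bears pin_mid alone.

How it is judged:
On the way:
1. the edge of the leaning pin's foot is in the middle well's mouth: pin more than 10 degrees from vertical, foot centre less than 2 mm above the mouth and less than 12 mm from the well's axis (angle between pin_foot's own z axis and vertical above 0.175 rad and z of pin_foot in the frame of well below 0.002 m and horizontal distance between pin_foot and well below 0.012 m), for 0.1 s.
At the end, for the whole second after the job is handed in: The pin stands at rest in the middle well, foot within 3 mm of the floor (at least 47 mm below the mouth), within 3 mm of the well's axis and 3.4 degrees of vertical, released (z of pin_foot in the frame of well below -0.047 m and horizontal distance between pin_foot and well below 0.003 m and angle between pin_foot's own z axis and vertical below 0.06 rad and linear speed of pin below 0.02 m/s); the robot touches nothing.
It fails at once if the pin is forced: more than 45 N between pin and heater (contact force between pin and heater above 45 N).
It fails at once if the pin drops: faster than 0.4 m/s with its foot within 60 mm of the well's mouth (linear speed of pin above 0.4 m/s and distance between pin_foot and well below 0.06 m).
It fails at once if the reading head or housing is rammed: more than 30 N between the robot and the heater (contact force between any of the arm, the fingers and heater above 30 N).
It fails at once if another thing is knocked about: moved more than 30 mm (distance of any of thin_pin, jar, vial, mouse, marker from where it was at the start of the episode above 0.03 m).
It also fails if it takes over 58 s, if anything falls off the work surface, if the arm or the gripper's body presses on something with over 40 N, if the wrist force passes 120 N, or if a joint passes its speed limit or range.

## Robot

A 7-joint arm with a two-finger parallel gripper is mounted at the origin on the work surface. World frame = base frame: x ahead of the robot, y to its left, z up, the work surface at z = 0. Lengths are in m, angles in rad, forces in N, time in s.
With the tool pointing down it reaches from about 0.425 to 0.875 m from the base axis. Payload 9.9 kg.
Tool frame: the origin (TCP) lies at the very end of the fingers, on their centre line; the grasp point (between the pads) lies 19 mm behind it; x points along the fingers, y is the direction in which the jaws open and shut, and the axes are right-handed (so a half turn about x gives the same grasp; the last joint's range is limited). The gripper opens to 85 mm and grips with 20 to 120 N. Pads are 22 mm wide; open, the fingers measure 114 mm over their backs; the gripper's body (76 mm by 85 mm) begins 54 mm behind the grasp point. The pads swing forward as they close: fully open they stand 13 mm farther back than shut.
Start: joints at [1.137, 0.576, 0.025, 1.437, -0.015, 1.129, -0.057], TCP at [0.231, -0.634, 0.231] pointing down, gripper open.
Joint ranges: [-2.76, 2.76], [-0.34, 2.15], [-1.52, 1.57], [0.19, 2.46], [-1.09, 4.23], [0.17, 1.99], [-2.82, 2.82]. Speed limits (rad/s): [2.22, 2.22, 3.01, 3.01, 3.14, 3.14, 3.14].

## Interface

Orientations are given as a unit quaternion [w, x, y, z].
In Python, from plant import ctrl gives the robot as it stands.
- The arm moves only by the shell command python3 -m creep 'ROWS' [OPENING]. ROWS is JSON, a list of rows, each a list of 4 numbers: the shift along the tool's x, y, z in cm, then the turn about the tool's x in rad. In form: [[tx, ty, tz, roll], ...]. A call has exactly 8 rows; each row shifts and turns the commanded pose from where the row before left it, along the tool's axes as they then stand; what a row does not reach is not made up. A row lasts 1/12 s, in which the tool goes at most 41.7 mm and 7.16 degrees, less where a joint would pass 70% of its speed; a pose out of reach is approached as far as the arm can. A call with a gripper value outside its range is refused whole. OPENING is the finger opening in cm, from 0 to 8.54, set as the call begins (- or left out, the last holds). The fingers move at their own pace and stop on an object; the grip force is fixed at half the most. Time passes only in rows, so rows that do not move let the fingers close, or fill a call up. It gives the time, the measured TCP pose, the force and the opening at its end, in the units of the state.
- ctrl.sense(): the state, without advancing time (a new reading comes with each control period).
- ctrl.capture(name): name is "scene" or "side" or "wrist"; returns a dict with "frame" (400x640x3 uint8, blue, green, red), "z_map" (400x640 float32, m along the optical axis (not along the pixel's ray), 0 where there is no reading), "camera_matrix" (3x3 intrinsics, pixels), "pose" (4x4, takes a point from camera to world coordinates). Camera axes: x right, y up, looking along -z (the intrinsics and any distortion apply to the point x, -y, -z); pixel columns grow to the right and rows downward; lengths in m; the calibration is good to about 2 mm. A picture is of the moment at which its call begins.
- ctrl.hand_in(): hands the job in, once; it reports no verdict.
The state is a dict: "time": time; "joint_pos": joint angles; "qvel": joint speeds; "tau": joint torques, N m; "tcp_pos": TCP position; "ee_rot": TCP orientation; "force": force on the tool from outside, world axes, zero at the start; "ft_torque": the same for the moment, N m; "width": finger opening in m.
Only numpy, scipy, OpenCV 4.12 (cv2) and the standard library are available. Lean on these libraries where they do the work, as an engineer would, in place of code of your own. Each camera call takes 0.05 s, during which the arm holds its last target.

## Working session

There is one attempt and no reset: what is moved stays moved. The work goes in short steps, Python scripts to look and compute and a shell command to move; the robot and the scene stay as the last step left them, time stands still between calls to the robot, and variables do not carry over. Pictures are saved under pics/ and viewed, and the job is handed in when it is done.

```bash
ls; mkdir -p pics; python3 - <<'E'
from plant import ctrl
import cv2,numpy as np
s=ctrl.sense()
for k in s: print(k,np.round(s[k],4))
for n in ("scene","side","wrist"):
    c=ctrl.capture(n); cv2.imwrite(f"pics/{n}0.png",c["frame"]); np.savez(f"{n}0.npz",**c)
    print(n,np.round(c["camera_matrix"],1).tolist(),np.round(c["pose"],3).tolist(),[k for k in c])
E
```

```text
pics
time 0.0
joint_pos [ 1.1372  0.5765  0.0248  1.4379 -0.015   1.129  -0.0565]
qvel [-0.0002 -0.0002  0.0016 -0.0008 -0.0012  0.0007  0.001 ]
tau [ 0.00000e+00 -7.65776e+01  2.25080e+00 -2.85974e+01  1.55000e-02
  1.27000e-02 -0.00000e+00]
tcp_pos [ 0.2312 -0.6337  0.2304]
ee_rot [-0.1225 -0.6962 -0.1236  0.6964]
force [ 0.0469 -1.0257  0.0513]
ft_torque [0.0501 0.0116 0.0085]
width 0.0854
scene [[447.2, 0.0, 324.6], [0.0, 447.2, 193.1], [0.0, 0.0, 1.0]] [[0.027, -0.66, 0.751, 1.361], [0.999, 0.005, -0.032, -0.07], [0.018, 0.752, 0.659, 0.87], [0.0, 0.0, 0.0, 1.0]] ['frame', 'z_map', 'camera_matrix', 'pose']
side [[441.8, 0.0, 315.4], [0.0, 441.8, 199.8], [0.0, 0.0, 1.0]] [[-0.951, 0.22, -0.219, 0.267], [-0.31, -0.702, 0.641, 0.749], [-0.013, 0.678, 0.735, 1.034], [0.0, 0.0, 0.0, 1.0]] ['frame', 'z_map', 'camera_matrix', 'pose']
wrist [[303.1, 0.0, 314.4], [0.0, 303.1, 199.1], [0.0, 0.0, 1.0]] [[0.342, 0.894, 0.291, 0.304], [-0.94, 0.326, 0.104, -0.605], [-0.002, -0.309, 0.951, 0.372], [0.0, 0.0, 0.0, 1.0]] ['frame', 'z_map', 'camera_matrix', 'pose']
```

View pics/scene0.png

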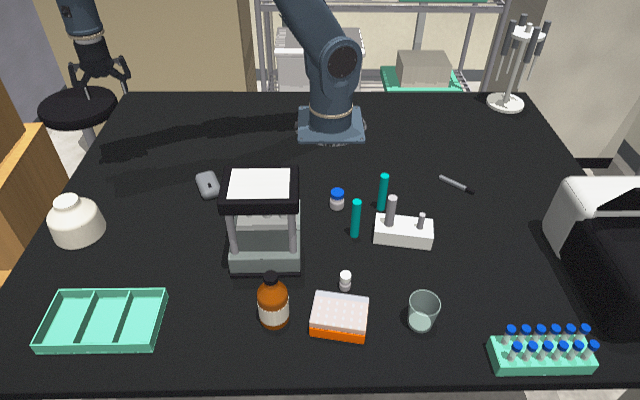

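View pics/side0.png

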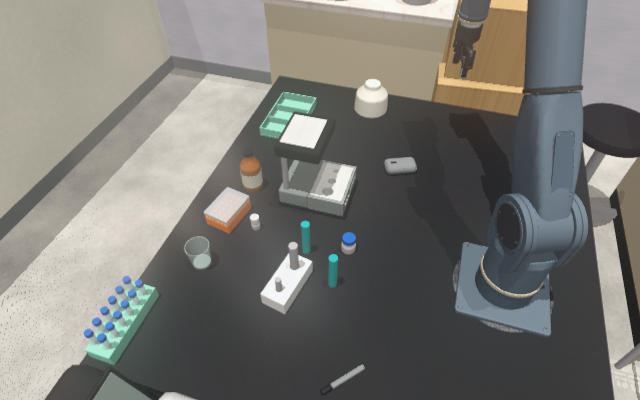

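View pics/wrist0.png

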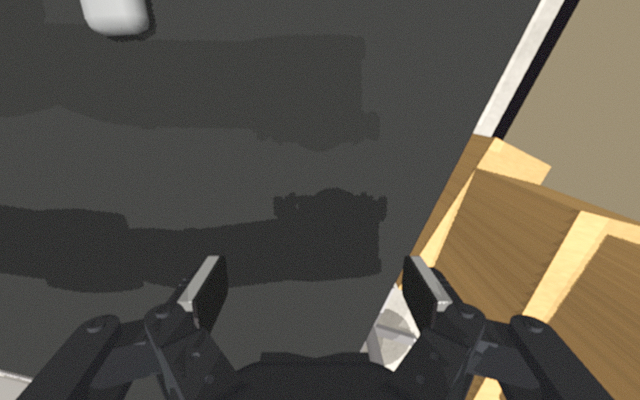

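```bash
cat > h.py <<'E'
import numpy as np,cv2
from scipy.spatial.transform import Rotation as Rn
def ray(c,u,v):
    K=c["camera_matrix"];P=c["pose"]
    d=np.array([(u-K[0,2])/K[0,0],-(v-K[1,2])/K[1,1],-1.0])
    return P[:3,3],P[:3,:3]@d
def plane(c,u,v,z):
    o,d=ray(c,u,v); return o+d*(z-o[2])/d[2]
def dep(c,u,v):
    o,d=ray(c,u,v); return o+d*float(c["z_map"][int(round(v)),int(round(u))])
def two(c1,p1,c2,p2):
    o1,d1=ray(c1,*p1);o2,d2=ray(c2,*p2);d1=d1/np.linalg.norm(d1);d2=d2/np.linalg.norm(d2)
    A=np.c_[d1,-d2];t=np.linalg.lstsq(A,o2-o1,rcond=None)[0]
    a=o1+d1*t[0];b=o2+d2*t[1]; return (a+b)/2,np.linalg.norm(a-b)
def proj(c,p):
    P=c["pose"];q=P[:3,:3].T@(np.asarray(p)-P[:3,3]);K=c["camera_matrix"]
    return np.array([K[0,2]+K[0,0]*q[0]/-q[2],K[1,2]-K[1,1]*q[1]/-q[2]])
def cloud(c):
    v,u=np.mgrid[:400,:640];K=c["camera_matrix"];z=c["z_map"]
    X=np.stack([(u-K[0,2])/K[0,0]*z,-(v-K[1,2])/K[1,1]*z,-z],-1)
    W=X@c["pose"][:3,:3].T+c["pose"][:3,3]; W[z==0]=np.nan; return W
def Rtool(s):
    q=s["ee_rot"];return Rn.from_quat([q[1],q[2],q[3],q[0]]).as_matrix()
def show(s):
    R=Rtool(s);x=R[:,0]
    print("t%.2f tcp"%s["time"],np.round(s["tcp_pos"],4),"grasp",np.round(s["tcp_pos"]-.019*x,4),"F",np.round(s["force"],1),"w%.4f"%s["width"])
    print("tool x",np.round(x,3),"y",np.round(R[:,1],3),"z",np.round(R[:,2],3),"lean %.1f az %.1f"%(np.degrees(np.arccos(-x[2])),np.degrees(np.arctan2(x[1],x[0]))), "q",np.round(s["joint_pos"],2))
E
python3 - <<'E'
import cv2,numpy as np
s=cv2.imread("pics/scene0.png");d=cv2.imread("pics/side0.png")
cv2.imwrite("pics/c1.png",cv2.resize(s[160:280,200:450],None,fx=3.2,fy=3.2,interpolation=cv2.INTER_CUBIC))
cv2.imwrite("pics/c2.png",cv2.resize(d[100:320,250:430],None,fx=2.7,fy=2.7,interpolation=cv2.INTER_CUBIC))
E
```

```text
(no output)
```

View pics/c1.png

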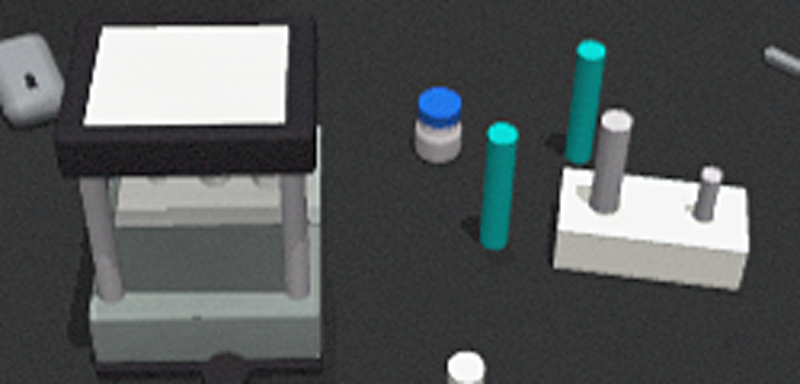

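View pics/c2.png

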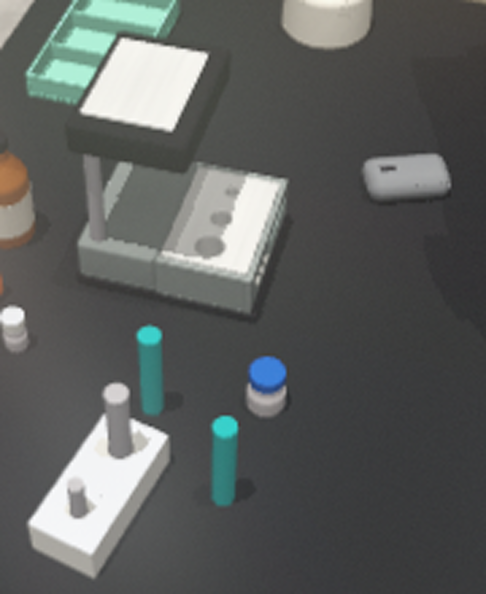

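Candidates for the reference pin are a grey steel rod in the white rack (scene ≈(391,210)), two free-standing turquoise rods (scene ≈(383,192) and (356,218)) and the thin grey pin (scene ≈(422,220)). The thick grey one in the rack fits, since it's bright steel, tall, and next to the short thin pin. The enlarged crops confirm it. The middle well shows in the side view at ≈(332,181).

```bash
python3 - <<'E'
from h import *
S=dict(np.load("scene0.npz"));D=dict(np.load("side0.npz"))
for n,c in (("S",S),("D",D)):
    W=cloud(c); 
    # pin tops : points z>0.1 near rack
    hsv=cv2.cvtColor(c["frame"],cv2.COLOR_BGR2HSV)
    p0,e=two(S,(392.8,197),D,(293.3,244.4))
    r=np.hypot(W[...,0]-p0[0],W[...,1]-p0[1])
    m=(r<.03)&(W[...,2]>.06)&(hsv[...,1]<60)
    w=W[m]; zt=np.nanpercentile(w[:,2],97)
    t=w[w[:,2]>zt-.008]
    print(n,"tri",p0.round(4),round(e,4),"cloud n",m.sum(),"ztop",zt.round(4),"top mean",t.mean(0).round(4),"mid",np.median(w,0).round(4))
    for z in (.08,.1,.115):
        a=w[abs(w[:,2]-z)<.006]
        if len(a): print("  z",z,a.mean(0).round(4),len(a))
    for h0 in (.045,.070,.09,.248):
        pass
# heater features side view: wells
D_=D["frame"]
g=cv2.resize(D_[150:225,270:370],None,fx=8,fy=8,interpolation=cv2.INTER_CUBIC);cv2.imwrite("pics/c3.png",g)
g=cv2.resize(D_[225:320,255:345],None,fx=6,fy=6,interpolation=cv2.INTER_CUBIC);cv2.imwrite("pics/c4.png",g)
g=cv2.resize(S["frame"][185:255,365:445],None,fx=8,fy=8,interpolation=cv2.INTER_CUBIC);cv2.imwrite("pics/c5.png",g)
W=cloud(D)
for uv in ((332,181),(325,185),(345,185),(340,175),(350,170),(300,190),(300,130),(290,275)): print(uv,dep(D,*uv).round(4))
E
```

```text
S tri [0.5407 0.1324 0.1378] 0.005 cloud n 251 ztop 0.1368 top mean [0.5451 0.1323 0.1344] mid [0.5513 0.1309 0.1063]
  z 0.08 [0.5515 0.1316 0.0792] 32
  z 0.1 [0.5507 0.1314 0.0997] 36
  z 0.115 [0.5515 0.1317 0.1147] 29
D tri [0.5407 0.1324 0.1378] 0.005 cloud n 210 ztop 0.138 top mean [0.5401 0.1324 0.1357] mid [0.5378 0.1388 0.1118]
  z 0.08 [0.5367 0.1389 0.08  ] 26
  z 0.1 [0.5385 0.1394 0.1004] 22
  z 0.115 [0.5382 0.14   0.1155] 26
(332, 181) [ 0.5326 -0.1928  0.0587]
(325, 185) [ 0.5432 -0.153   0.0763]
(345, 185) [ 0.4867 -0.1772  0.0699]
(340, 175) [ 0.5127 -0.2125  0.0722]
(350, 170) [ 0.4884 -0.242   0.0738]
(300, 190) [ 0.6101 -0.1137  0.0726]
(300, 130) [ 0.6254 -0.1775  0.2492]
(290, 275) [0.5418 0.1625 0.0449]
```

View pics/c3.png

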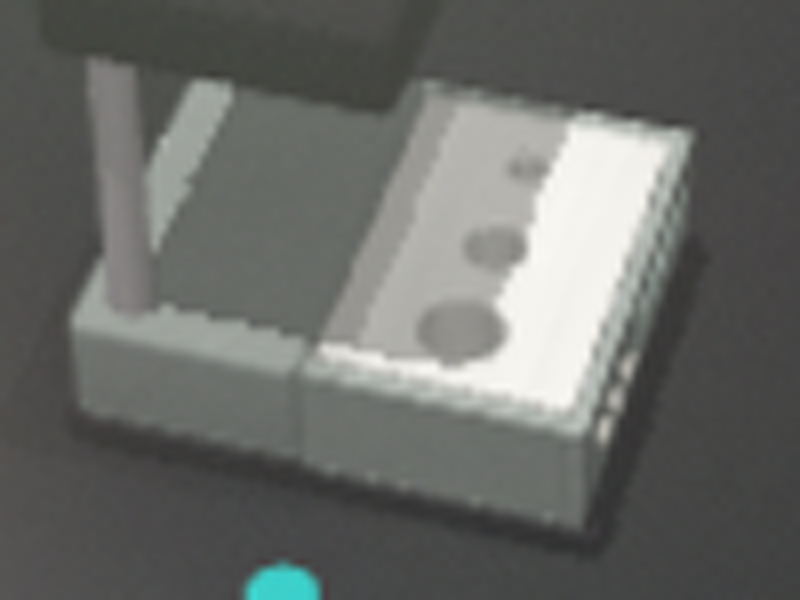

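View pics/c4.png

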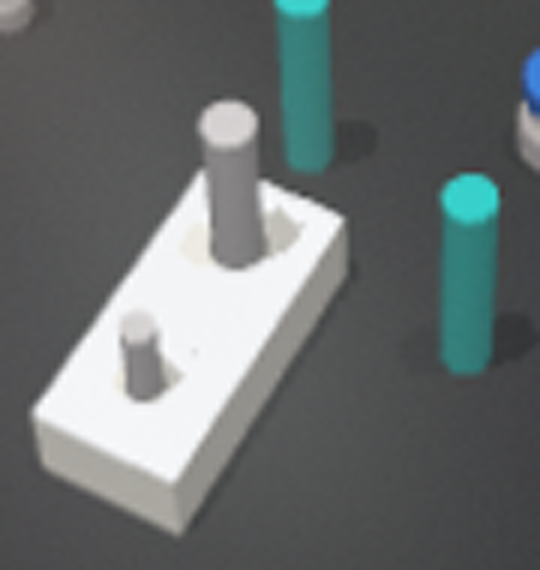

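View pics/c5.png

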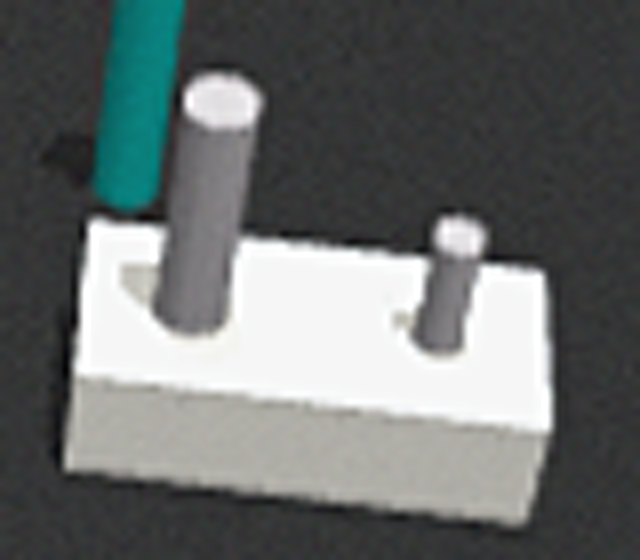

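The crops show the pin top at scene ≈(392.8,197.5) and side ≈(293.2,245.7). The side view puts the well mouths at (336,171), (332,181) and (327.8,191.4). I'll turn these into coordinates.

```bash
python3 - <<'E'
from h import *
S=dict(np.load("scene0.npz"));D=dict(np.load("side0.npz"))
pS=(365+222/8,185+101/8);pD=(255+229/6,225+123/6)
p,e=two(S,pS,D,pD);print("pin top",p.round(4),"miss",round(e,4),plane(S,*pS,.135).round(4),plane(D,*pD,.135).round(4))
ws=[plane(D,270+u/8,150+v/8,.07) for u,v in((527,168),(495,248),(462,331))]
for w in ws: print("well",w.round(4))
d=ws[2]-ws[0];print("spacing",np.linalg.norm(ws[1]-ws[0]),np.linalg.norm(ws[2]-ws[1]),"heater y az",np.degrees(np.arctan2(d[1],d[0])))
# head corners
# turquoise
for n,c in(("S",S),("D",D)):
    h=cv2.cvtColor(c["frame"],cv2.COLOR_BGR2HSV);m=cv2.inRange(h,(83,150,150 if n=="D" else 170),(97,255,255))
    k,l,st,ce=cv2.connectedComponentsWithStats(m)
    for i in range(1,k):
        if st[i,4]>15: print(n,st[i],ce[i].round(1),plane(c,*ce[i],.12).round(3))
    W=cloud(c)
    # head top plane
    m=(abs(W[...,2]-.248)<.012)&(W[...,1]<-.05)&(W[...,1]>-.35)&(W[...,0]>.4)&(W[...,0]<.85)
    pts=W[m][:,:2].astype(np.float32); r=cv2.minAreaRect(pts);print(n,"head top",m.sum(),r, np.median(W[m][:,2]))
    m=(abs(W[...,2]-.045)<.006)&(W[...,1]>.05)&(W[...,1]<.3)&(W[...,0]>.4)&(W[...,0]<.7)
    r=cv2.minAreaRect(W[m][:,:2].astype(np.float32));print(n,"rack top",r,np.median(W[m][:,2]))
    m=(abs(W[...,2]-.071)<.005)&(W[...,1]<-.08)&(W[...,1]>-.35)&(W[...,0]>.4)&(W[...,0]<.85)
    r=cv2.minAreaRect(W[m][:,:2].astype(np.float32));print(n,"block top",r)
for uv in((208,185),): print("mouse",plane(S,*uv,.02).round(3))
print("jar",plane(S,337,198,.03).round(3),"vial",plane(S,345,280,.03).round(3),"marker",plane(S,457,184,.01).round(3), "thin", plane(S,365+460/8,185+237/8,.09).round(3))
E
```

```text
pin top [0.5404 0.1331 0.135 ] miss 0.0038 [0.5422 0.1344 0.135 ] [0.5396 0.1313 0.135 ]
well [ 0.5306 -0.2283  0.07  ]
well [ 0.5299 -0.1818  0.07  ]
well [ 0.5291 -0.1356  0.07  ]
spacing 0.04652923305370282 0.046181407817994694 heater y az 90.92950781112721
S [381 173   8   6  40] [384.5 175.4] [0.436 0.129 0.12 ]
S [353 199   9   6  44] [356.7 201.5] [0.539 0.046 0.12 ]
S head top 3191 ((0.6138625741004944, -0.18082496523857117), (0.134371817111969, 0.16936002671718597), 0.9848463535308838) 0.24634905591175404
S rack top ((0.5400241017341614, 0.16544592380523682), (0.18537072837352753, 0.14056779444217682), 58.272640228271484) 0.044892730687589366
S block top ((0.6511518955230713, -0.18034949898719788), (0.3478342294692993, 0.16754622757434845), 0.08998269587755203)
D [301 221   9   7  50] [304.9 224. ] [0.539 0.044 0.12 ]
D [329 254   9   9  63] [333.  257.8] [0.436 0.127 0.12 ]
D head top 1855 ((0.6102296710014343, -0.18107721209526062), (0.13109996914863586, 0.1743101328611374), 0.5521514415740967) 0.24814361981239508
D rack top ((0.5347120761871338, 0.16319766640663147), (0.19087249040603638, 0.14621871709823608), 55.45985412597656) 0.045959316534379624
D block top ((0.645027756690979, -0.17904475331306458), (0.3467811644077301, 0.17448967695236206), 1.5890964269638062)
mouse [ 0.355 -0.368  0.02 ]
jar [0.426 0.006 0.03 ] vial [0.712 0.011 0.03 ] marker [0.343 0.372 0.01 ] thin [0.557 0.213 0.09 ]
```

```bash
python3 -m creep '[[-2.7,0,0,-0.12],[-2.7,0,0,-0.12],[-2.7,0,0,-0.12],[-2.7,0,0,-0.12],[-2.7,0,0,-0.12],[-2.7,0,0,-0.12],[-2.7,0,0,-0.12],[-2.7,0,0,-0.12]]' -; python3 - <<'E'
from h import *
from plant import ctrl
s=ctrl.sense();show(s)
print(Rtool(s).T@(np.array([.5,0.0,.45])-s["tcp_pos"])*100)
E
```

```text
time: 0.82
tcp_pos: [0.2311, -0.6338, 0.4485]
ee_rot: [0.432, 0.56, 0.432, -0.56]
force: [0.5, -0.9, -0.1]
width: 0.0851
t0.82 tcp [ 0.2311 -0.6338  0.4485] grasp [ 0.2311 -0.6339  0.4675] F [ 0.5 -0.9 -0.1] w0.0851
tool x [-0.  0. -1.] y [ 0.968 -0.253 -0.   ] z [-0.253 -0.968 -0.   ] lean 0.0 az 111.1 q [ 1.25  0.51 -0.2   0.99  0.1   1.65  0.83]
[ -0.13326062  10.01565225 -68.12149848]
```

```bash
python3 -m creep '[[0,0.6,-4,0],[0,0.6,-4,0],[0,0.6,-4,0],[0,0.6,-4,0],[0,0.6,-4,0],[0,0.6,-4,0],[0,0.6,-4,0],[0,0.6,-4,0]]' - && python3 -m creep '[[0,0.6,-4,0],[0,0.6,-4,0],[0,0.6,-4,0],[0,0.6,-4,0],[0,0.6,-4,0],[0,0.6,-4,0],[0,0.6,-4,0],[0,0.6,-4,0]]' - ; python3 - <<'E'
from h import *
from plant import ctrl
s=ctrl.sense();show(s)
E
```

```text
time: 1.48
tcp_pos: [0.3605, -0.3353, 0.4472]
ee_rot: [-0.431, -0.561, -0.431, 0.561]
force: [1.0, -1.0, -0.2]
width: 0.0852
time: 2.15
tcp_pos: [0.4894, -0.0387, 0.4474]
ee_rot: [0.431, 0.561, 0.43, -0.561]
force: [1.1, -0.9, -0.2]
width: 0.0855
t2.15 tcp [ 0.4894 -0.0387  0.4474] grasp [ 0.4894 -0.0387  0.4664] F [ 1.1 -0.9 -0.2] w0.0855
tool x [ 0. -0. -1.] y [ 0.966 -0.258  0.   ] z [-0.258 -0.966  0.   ] lean 0.0 az -51.6 q [ 0.42  0.2  -0.56  1.48  0.1   1.49 -0.4 ]
```

```bash
python3 -m creep '[[0,0,0,-0.12],[0,0,0,-0.12],[0,0,0,-0.12],[0,0,0,-0.12],[0,0,0,-0.12],[0,0,0,-0.12],[0,0,0,-0.12],[0,0,0,-0.12]]' - && python3 -m creep '[[0,0,0,-0.12],[0,0,0,-0.12],[0,0,0,-0.12],[0,0,0,-0.12],[0,0,0,-0.12],[0,0,0,-0.12],[0,0,0,-0.12],[0,0,0,-0.02]]' - ; python3 - <<'E'
from h import *
from plant import ctrl
s=ctrl.sense();show(s)
E
```

```text
time: 2.82
tcp_pos: [0.4891, -0.0407, 0.4471]
ee_rot: [0.642, 0.297, 0.642, -0.297]
force: [-0.8, -0.2, 0.0]
width: 0.085
time: 3.48
tcp_pos: [0.4891, -0.0407, 0.4471]
ee_rot: [0.707, 0.002, 0.707, -0.002]
force: [-0.5, -0.8, -0.1]
width: 0.0851
t3.48 tcp [ 0.4891 -0.0407  0.4471] grasp [ 0.4891 -0.0407  0.4661] F [-0.5 -0.8 -0.1] w0.0851
tool x [-0.001  0.    -1.   ] y [0.006 1.    0.   ] z [ 1.    -0.006 -0.001] lean 0.0 az 177.3 q [ 0.64  0.24 -0.85  1.48  0.18  1.51  1.35]
```

```bash
python3 -m creep '[[-3,0,2,0],[-3,0,2,0],[-3,0,2,0],[-3,0,2,0],[-3,0,2,0],[-3,0,2,0],[-3,0,2,0],[-3,0,2,0]]' -; python3 - <<'E'
from h import *
from plant import ctrl
s=ctrl.sense();show(s)
E
```

```text
time: 4.15
tcp_pos: [0.5942, -0.05, 0.5759]
ee_rot: [0.692, 0.018, 0.722, -0.004]
force: [1.0, -1.1, -1.1]
width: 0.0852
t4.15 tcp [ 0.5942 -0.05    0.5759] grasp [ 0.595  -0.0504  0.5949] F [ 1.  -1.1 -1.1] w0.0852
tool x [-0.042  0.021 -0.999] y [0.032 0.999 0.019] z [ 0.999 -0.031 -0.042] lean 2.7 az 153.4 q [ 0.07  0.43 -0.12  0.79  0.03  1.97  1.51]
```

```bash
python3 -m creep '[[-3,0,1,0],[-3,0,1,0],[-3,0,1,0],[-3,0,1,0],[-3,0,1,0],[-3,0,1,0],[-3,0,1,0],[-3,0,1,0]]' -; python3 - <<'E'
from h import *
from plant import ctrl
s=ctrl.sense();show(s)
E
```

```text
time: 4.82
tcp_pos: [0.6019, -0.0499, 0.6588]
ee_rot: [0.753, 0.016, 0.658, -0.007]
force: [1.1, -0.7, -0.6]
width: 0.0853
t4.82 tcp [ 0.6019 -0.0499  0.6588] grasp [ 0.5993 -0.0501  0.6776] F [ 1.1 -0.7 -0.6] w0.0853
tool x [ 0.134  0.011 -0.991] y [0.031 0.999 0.015] z [ 0.99  -0.033  0.134] lean 7.7 az 4.6 q [-0.08  0.39  0.23  0.64 -0.13  1.99  1.61]
```

```bash
python3 -m creep '[[-3,0,1,0],[-3,0,1,0],[-3,0,1,0],[-3,0,1,0],[-3,0,1,0],[-3,0,1,0],[-3,0,1,0],[-3,0,1,0]]' -; python3 - <<'E'
from h import *
from plant import ctrl
s=ctrl.sense();show(s)
E
```

```text
time: 5.48
tcp_pos: [0.5755, -0.0468, 0.7505]
ee_rot: [0.811, 0.013, 0.584, -0.011]
force: [-0.1, 0.5, 0.3]
width: 0.0851
t5.48 tcp [ 0.5755 -0.0468  0.7505] grasp [ 0.5694 -0.0468  0.7685] F [-0.1  0.5  0.3] w0.0851
tool x [ 0.317 -0.003 -0.948] y [0.032 0.999 0.008] z [ 0.948 -0.033  0.317] lean 18.5 az -0.6 q [-0.13  0.31  0.3   0.53 -0.15  1.99  1.6 ]
```

```bash
python3 -m creep '[[-3,0,1,0],[-3,0,1,0],[-3,0,1,0],[-3,0,1,0],[-3,0,1,0],[-3,0,1,0],[-3,0,1,0],[-3,0,1,0]]' -; python3 - <<'E'
from h import *
from plant import ctrl
s=ctrl.sense();show(s)
E
```

```text
time: 6.15
tcp_pos: [0.519, -0.0424, 0.8413]
ee_rot: [0.861, 0.01, 0.508, -0.014]
force: [-0.9, 1.5, -0.2]
width: 0.085
t6.15 tcp [ 0.519  -0.0424  0.8413] grasp [ 0.5098 -0.0422  0.8579] F [-0.9  1.5 -0.2] w0.0850
tool x [ 0.484 -0.015 -0.875] y [0.035 0.999 0.003] z [ 0.874 -0.032  0.485] lean 29.0 az -1.7 q [-0.24  0.2   0.43  0.47 -0.16  1.99  1.6 ]
```

```bash
python3 -m creep '[[-3,0,1,0],[-3,0,1,0],[-3,0,1,0],[3,0,-1.6,0],[3,0,-1.6,0],[3,0,-1.6,0],[3,0,-1.6,0],[3,0,-1.6,0]]' -; python3 - <<'E'
from h import *
from plant import ctrl
s=ctrl.sense();show(s)
E
```

```text
time: 6.82
tcp_pos: [0.5042, -0.0401, 0.7159]
ee_rot: [0.878, 0.011, 0.478, -0.015]
force: [0.3, 0.6, 0.4]
width: 0.0852
t6.82 tcp [ 0.5042 -0.0401  0.7159] grasp [ 0.4939 -0.0398  0.7318] F [0.3 0.6 0.4] w0.0852
tool x [ 0.542 -0.015 -0.84 ] y [0.037 0.999 0.006] z [ 0.839 -0.034  0.542] lean 32.8 az -1.6 q [-0.58 -0.11  0.43  1.22  0.13  1.45  1.42]
```

Reaching past the limit tilts the tool, and the tilt holds afterwards. I'll tilt it a little more, to about 40°. That should leave room under the head, and I can then lean the pin simply by rolling the tool.

```bash
python3 -m creep '[[-3,0,2,0],[-3,0,2,0],[-3,0,2,0],[-3,0,2,0],[-3,0,1,0],[-3,0,1,0],[-3,0,1,0],[-3,0,1,0]]' -; python3 - <<'E'
from h import *
from plant import ctrl
s=ctrl.sense();show(s)
E
```

```text
time: 7.48
tcp_pos: [0.4652, -0.0409, 0.9061]
ee_rot: [0.895, 0.014, 0.446, -0.018]
force: [-0.5, 0.8, 0.5]
width: 0.0854
t7.48 tcp [ 0.4652 -0.0409  0.9061] grasp [ 0.4538 -0.0405  0.9213] F [-0.5  0.8  0.5] w0.0854
tool x [ 0.602 -0.02  -0.798] y [0.046 0.999 0.009] z [ 0.797 -0.042  0.602] lean 37.0 az -1.9 q [-0.43  0.11  0.62  0.41 -0.16  1.99  1.58]
```

```bash
python3 -m creep '[[-3,0,1,0],[-3,0,1,0],[-1,0,0,0],[2.5,1,-1.9,0],[2.5,1,-1.9,0],[2.5,1.5,-1.9,0],[2.5,1.5,-1.9,0],[2.5,1.5,-1.9,0]]' -; python3 - <<'E'
from h import *
from plant import ctrl
s=ctrl.sense();show(s)
R=Rtool(s)
# pregrasp: 9cm back along tool axis from grasp at pin z=.103
g=np.array([.541,.133,.103]); tcp=g+.019*R[:,0]; pre=tcp-.12*R[:,0]+np.array([0,0,.05])
print((R.T@(pre-s["tcp_pos"])*100).round(2),pre.round(3))
E
```

```text
time: 8.15
tcp_pos: [0.4361, 0.015, 0.811]
ee_rot: [0.902, 0.027, 0.431, -0.016]
force: [1.6, -0.9, 0.2]
width: 0.0852
t8.15 tcp [0.4361 0.015  0.811 ] grasp [0.4242 0.0151 0.8258] F [ 1.6 -0.9  0.2] w0.0852
tool x [ 0.628 -0.005 -0.778] y [0.052 0.998 0.036] z [ 0.777 -0.063  0.627] lean 38.9 az -0.4 q [-1.02 -0.23  0.37  1.07  0.47  1.69  1.08]
[ 47.64   9.96 -33.85] [0.478 0.133 0.232]
```

```bash
python3 -m creep '[[3,0.6,-2.1,-0.01],[3,0.6,-2.1,-0.01],[3,0.6,-2.1,-0.01],[3,0.6,-2.1,-0.01],[3,0.6,-2.1,-0.01],[3,0.6,-2.1,-0.01],[3,0.6,-2.1,0],[3,0.6,-2.1,0]]' 7 && python3 -m creep '[[2.9,0.6,-2.1,0],[2.9,0.6,-2.1,0],[2.9,0.6,-2.1,0],[2.9,0.6,-2.1,0],[2.9,0.6,-2.1,0],[2.9,0.6,-2.1,0],[2.9,0.6,-2.1,0],[2,0.6,-1.5,0]]' 7; python3 - <<'E'
from h import *
from plant import ctrl
s=ctrl.sense();show(s)
R=Rtool(s)
g=np.array([.541,.133,.103]); tcp=g+.019*R[:,0]; pre=tcp-.10*R[:,0]
print((R.T@(pre-s["tcp_pos"])*100).round(2),(R.T@(tcp-s["tcp_pos"])*100).round(2))
c=ctrl.capture("wrist");cv2.imwrite("pics/w1.png",c["frame"]);np.savez("w1.npz",**c)
E
```

```text
time: 8.82
tcp_pos: [0.4573, 0.0649, 0.5183]
ee_rot: [0.902, 0.001, 0.433, -0.005]
force: [1.2, 0.6, 0.5]
width: 0.0702
time: 9.48
tcp_pos: [0.4725, 0.1066, 0.268]
ee_rot: [0.903, -0.001, 0.43, -0.008]
force: [1.3, -0.1, 0.3]
width: 0.0698
t9.48 tcp [0.4725 0.1066 0.268 ] grasp [0.4606 0.1069 0.2828] F [ 1.3 -0.1  0.3] w0.0698
tool x [ 0.631 -0.014 -0.776] y [ 0.013  1.    -0.008] z [ 0.776 -0.005  0.631] lean 39.1 az -1.3 q [-0.79  0.03  0.19  2.44  1.34  0.38 -0.25]
[ 8.99  2.86 -5.11] [18.99  2.86 -5.11]
```

View pics/w1.png

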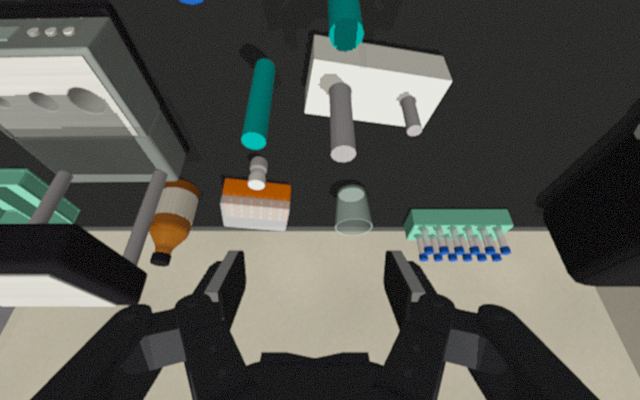

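The wrist view shows the grey pin (top ≈(343,153)) in the rack with the thin pin to its right at (415,131) and turquoise rods at (345,35) and (257,110). The wells are at the left, at ≈(42,100) and (87,100). I'll cross-check the pin and well against this view.

```bash
python3 - <<'E'
from h import *
w=dict(np.load("w1.npz"));S=dict(np.load("scene0.npz"));D=dict(np.load("side0.npz"))
print(w["pose"].round(3))
f=w["frame"]
cv2.imwrite("pics/c6.png",cv2.resize(f[60:175,290:450],None,fx=5,fy=5,interpolation=cv2.INTER_CUBIC))
cv2.imwrite("pics/c7.png",cv2.resize(f[60:150,0:150],None,fx=5,fy=5,interpolation=cv2.INTER_CUBIC))
print(plane(w,343,153,.135),plane(w,42,100,.07),plane(w,87,100,.07),plane(w,415,131,.09))
for p in((.5405,.133,.135),(.5405,.133,.045),(.53,-.182,.07),(.529,-.136,.07)):print(proj(w,p))
E
```

```text
[[ 0.014 -0.542 -0.84   0.319]
 [ 1.     0.002  0.016  0.111]
 [-0.007 -0.84   0.542  0.328]
 [ 0.     0.     0.     1.   ]]
[0.53775274 0.13348455 0.135     ] [ 0.52625466 -0.17992888  0.07      ] [ 0.5266591  -0.13238377  0.07      ] [0.5539861  0.21348344 0.09      ]
[342.30571933 154.92693044]
[338.84708989  93.64403383]
[ 42.79106688 102.90008462]
[ 85.04296661 101.83677126]
```

View pics/c6.png

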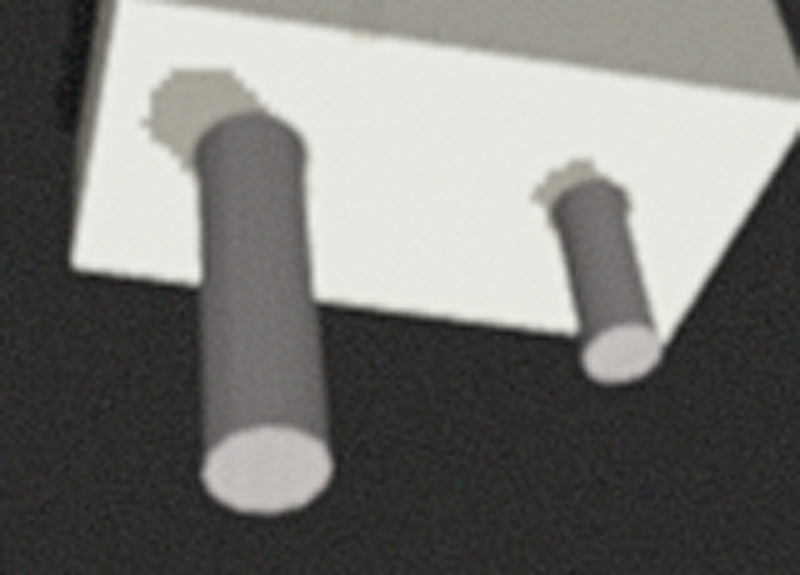

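View pics/c7.png

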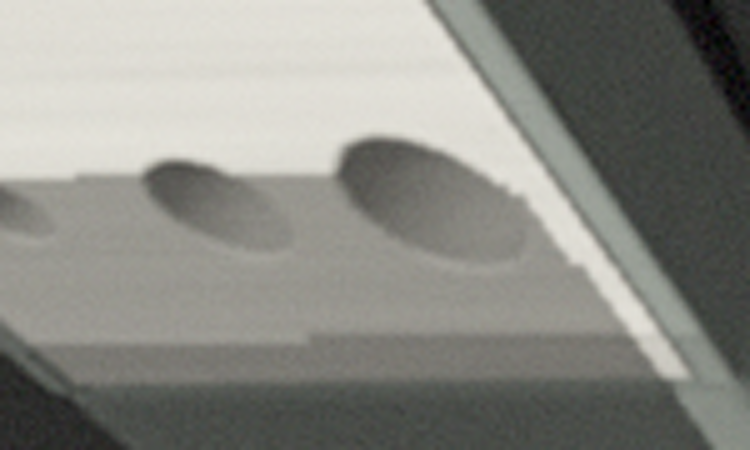

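```bash
python3 -m creep '[[2,0.6,-1.1,0],[2,0.6,-1.1,0],[2,0.6,-1.1,0],[2,0.6,-1.1,0],[1,0.46,-0.7,0],[0,0,0,0],[0,0,0,0],[0,0,0,0]]' 6; python3 - <<'E'
from h import *
from plant import ctrl
s=ctrl.sense();show(s)
R=Rtool(s)
g=np.array([.5405,.133,.103]); tcp=g+.019*R[:,0]
print((R.T@(tcp-s["tcp_pos"])*100).round(2))
c=ctrl.capture("wrist");cv2.imwrite("pics/w2.png",c["frame"]);np.savez("w2.npz",**c)
print(proj(c,(.5405,.133,.135)))
E
```

```text
time: 10.2
tcp_pos: [0.4845, 0.1144, 0.2247]
ee_rot: [0.902, -0.015, 0.431, -0.018]
force: [-0.1, -0.4, 0.5]
width: 0.06
t10.20 tcp [0.4845 0.1144 0.2247] grasp [0.4726 0.1153 0.2394] F [-0.1 -0.4  0.5] w0.0600
tool x [ 0.628 -0.046 -0.777] y [ 0.02   0.999 -0.043] z [0.778 0.011 0.628] lean 39.0 az -4.2 q [-0.26  0.17 -0.44  2.46  1.61  0.51 -0.58]
[14.78  2.49 -3.26]
[340.43766514 185.46329347]
```

View pics/w2.png

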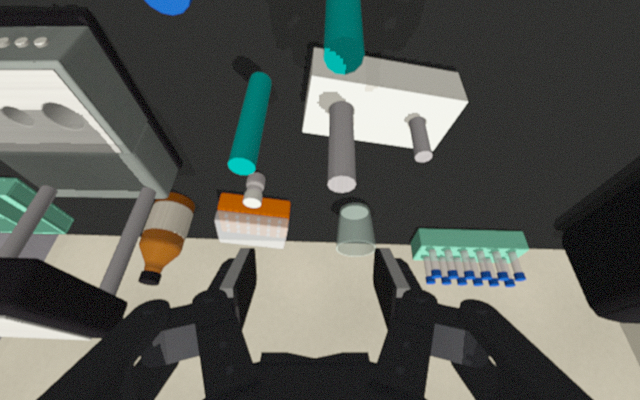

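```bash
python3 -m creep '[[1.3,0.5,0,0.02],[1.3,0.5,0,0.02],[1.3,0.5,0,0.02],[1.3,0.5,0,0],[1.3,0.5,0,0],[0,0,-1,0],[0,0,-1,0],[0,0,0,0]]' 6; python3 - <<'E'
from h import *
from plant import ctrl
s=ctrl.sense();show(s)
R=Rtool(s)
g=np.array([.5405,.133,.103]); tcp=g+.019*R[:,0]
print((R.T@(tcp-s["tcp_pos"])*100).round(2))
E
```

```text
time: 10.92
tcp_pos: [0.5145, 0.142, 0.1613]
ee_rot: [0.901, 0.009, 0.432, -0.028]
force: [0.8, 0.2, -0.5]
width: 0.0601
t10.92 tcp [0.5145 0.142  0.1613] grasp [0.5026 0.1429 0.1761] F [ 0.8  0.2 -0.5] w0.0601
tool x [ 0.624 -0.044 -0.78 ] y [ 0.059  0.998 -0.009] z [ 0.779 -0.04   0.626] lean 38.7 az -4.0 q [-0.14  0.41 -0.68  2.46  1.82  0.73 -0.88]
[ 8.11 -0.7  -1.59]
```

```bash
python3 -m creep '[[1.2,-0.1,-0.3,0.01],[1.2,-0.1,-0.3,0],[1.2,-0.1,-0.3,0],[1.2,-0.1,-0.3,0],[1.2,-0.1,-0.3,0],[1,-0.1,0,0],[0,0,0,0],[0,0,0,0]]' 6; python3 - <<'E'
from h import *
from plant import ctrl
s=ctrl.sense();show(s)
R=Rtool(s)
g=np.array([.5405,.133,.103]); tcp=g+.019*R[:,0]
print((R.T@(tcp-s["tcp_pos"])*100).round(2))
c=ctrl.capture("wrist");cv2.imwrite("pics/w3.png",c["frame"]);np.savez("w3.npz",**c)
E
```

```text
time: 11.58
tcp_pos: [0.5475, 0.131, 0.0975]
ee_rot: [0.901, 0.014, 0.432, -0.033]
force: [-0.8, -0.8, -0.5]
width: 0.0598
t11.58 tcp [0.5475 0.131  0.0975] grasp [0.5357 0.1319 0.1123] F [-0.8 -0.8 -0.5] w0.0598
tool x [ 0.625 -0.048 -0.779] y [ 0.072  0.997 -0.004] z [ 0.778 -0.053  0.627] lean 38.8 az -4.4 q [ 0.12  0.73 -1.06  2.45  1.9   1.11 -0.88]
[ 1.02  0.15 -0.21]
```

View pics/w3.png

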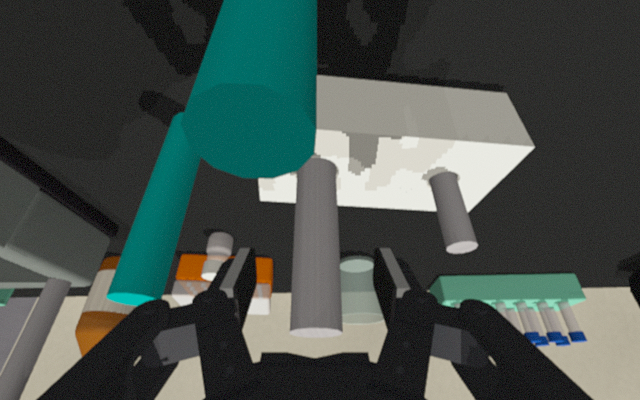

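The pin (column ≈317) sits centred between the fingers (237 and 395), with the turquoise rod clear below the camera. Next I move forward 1 cm and close.

```bash
python3 -m creep '[[0.5,0.1,-0.1,0],[0.5,0.05,-0.1,0],[0,0,0,0],[0,0,0,0],[0,0,0,0],[0,0,0,0],[0,0,0,0],[0,0,0,0]]' 6 && python3 -m creep '[[0,0,0,0],[0,0,0,0],[0,0,0,0],[0,0,0,0],[0,0,0,0],[0,0,0,0],[0,0,0,0],[0,0,0,0]]' 1.5; python3 - <<'E'
from h import *
from plant import ctrl
s=ctrl.sense();show(s)
c=ctrl.capture("wrist");cv2.imwrite("pics/w4.png",c["frame"]);np.savez("w4.npz",**c)
E
```

```text
time: 12.3
tcp_pos: [0.5524, 0.1321, 0.089]
ee_rot: [0.901, 0.015, 0.432, -0.033]
force: [-0.3, -0.2, 0.3]
width: 0.06
time: 12.97
tcp_pos: [0.5525, 0.1321, 0.089]
ee_rot: [0.901, 0.015, 0.431, -0.033]
force: [-1.9, -0.9, 4.5]
width: 0.0224
t12.97 tcp [0.5525 0.1321 0.089 ] grasp [0.5406 0.133  0.1038] F [-1.9 -0.9  4.5] w0.0224
tool x [ 0.625 -0.047 -0.779] y [ 0.073  0.997 -0.002] z [ 0.777 -0.056  0.627] lean 38.8 az -4.3 q [ 0.12  0.76 -1.06  2.45  1.92  1.13 -0.89]
```

View pics/w4.png

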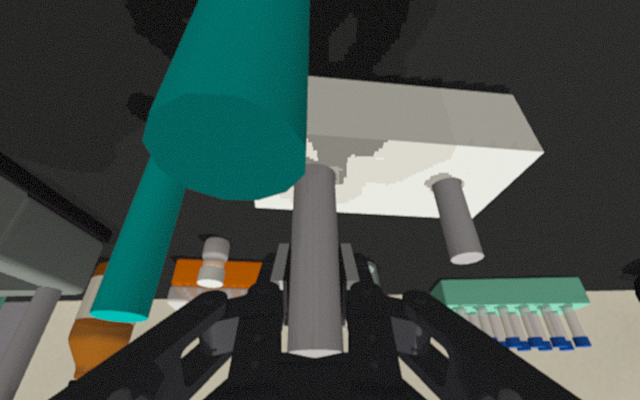

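```bash
python3 -m creep '[[-0.8,0,0.6,0],[-0.8,0,0.6,0],[-0.8,0,0.6,0],[-0.8,0,0.6,0],[-0.8,0,0.7,0],[-0.8,0,0.7,0],[-0.8,0,0.7,0],[-0.8,0,0.7,0]]' 1.5; python3 - <<'E'
from h import *
from plant import ctrl
s=ctrl.sense();show(s)
E
```

```text
time: 13.68
tcp_pos: [0.5523, 0.1324, 0.1712]
ee_rot: [0.901, 0.015, 0.432, -0.033]
force: [-0.1, -0.5, -2.3]
width: 0.0227
t13.68 tcp [0.5523 0.1324 0.1712] grasp [0.5405 0.1332 0.1861] F [-0.1 -0.5 -2.3] w0.0227
tool x [ 0.624 -0.046 -0.78 ] y [ 0.072  0.997 -0.001] z [ 0.778 -0.056  0.626] lean 38.7 az -4.2 q [ 0.22  0.55 -1.12  2.37  1.71  0.94 -0.66]
```

```bash
python3 -m creep '[[-1.6,0,1.3,0],[-1.6,0,1.3,0],[-1.6,0,1.3,0],[0,-2,-0.1,0],[-0.1,-2.4,-0.1,0],[-0.1,-2.4,-0.1,0],[-0.1,-2.4,-0.1,0],[-0.1,-2.4,-0.1,0]]' 1.5; python3 - <<'E'
from h import *
from plant import ctrl
s=ctrl.sense();show(s)
R=Rtool(s);print((R.T@(np.array([.505,-.182,.245])+.019*R[:,0]-s["tcp_pos"])*100).round(2))
E
```

```text
time: 14.35
tcp_pos: [0.5373, 0.0162, 0.2328]
ee_rot: [0.901, 0.015, 0.432, -0.033]
force: [1.1, -0.3, -2.6]
width: 0.0224
t14.35 tcp [0.5373 0.0162 0.2328] grasp [0.5255 0.0171 0.2476] F [ 1.1 -0.3 -2.6] w0.0224
tool x [ 0.624 -0.046 -0.78 ] y [ 0.072  0.997 -0.001] z [ 0.778 -0.055  0.626] lean 38.7 az -4.2 q [ 0.67  0.31 -1.15  2.38  1.65  0.55 -0.35]
[ -0.16 -20.01  -0.65]
```

```bash
python3 -m creep '[[0,-2.7,-0.1,0],[0,-2.7,-0.1,0],[0,-2.7,-0.1,0],[0,-2.7,-0.1,0],[0,-2.7,-0.1,0],[0,-2.7,-0.1,0],[0,-2.6,0,0],[0,-1.2,0,0]]' 1.5; python3 - <<'E'
from h import *
from plant import ctrl
s=ctrl.sense();show(s)
for n in("wrist","side"):
    c=ctrl.capture(n);cv2.imwrite(f"pics/{n}5.png",c["frame"]);np.savez(f"{n}5.npz",**c)
E
```

```text
time: 15.02
tcp_pos: [0.518, -0.1856, 0.2292]
ee_rot: [0.901, 0.016, 0.432, -0.035]
force: [-0.3, -0.6, -3.4]
width: 0.0227
t15.02 tcp [ 0.518  -0.1856  0.2292] grasp [ 0.5061 -0.1847  0.244 ] F [-0.3 -0.6 -3.4] w0.0227
tool x [ 0.624 -0.049 -0.78 ] y [ 0.076  0.997 -0.002] z [ 0.777 -0.058  0.626] lean 38.8 az -4.5 q [ 1.23  0.34 -1.08  2.34  1.84  0.18 -0.01]
```

View pics/wrist5.png

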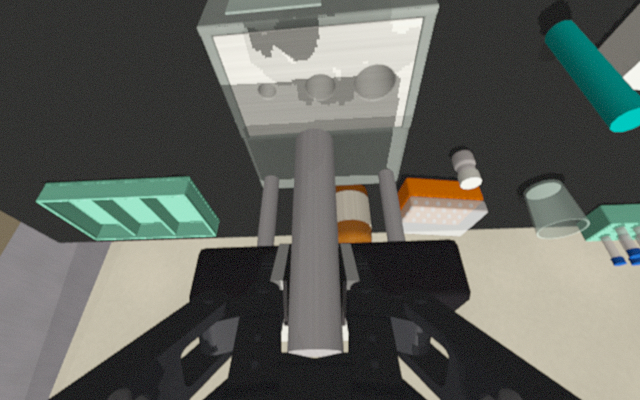

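View pics/side5.png

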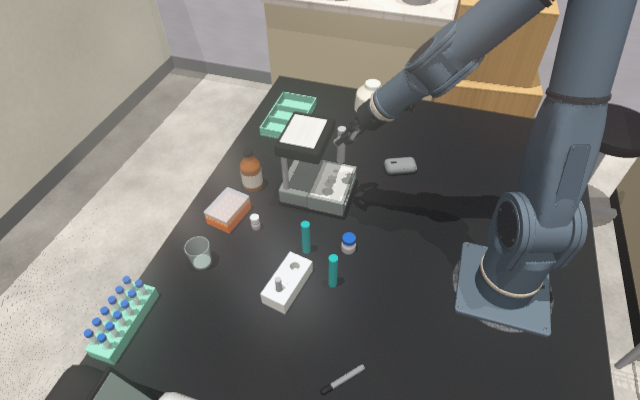

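The wrist view shows the pin held, with its foot at ≈(315,132). The three wells are at (266,90), (320,86) and (375,80). The side view shows it clear of the head. Next I compare a model of the held pin with the picture and re-measure the well.

```bash
cat >> h.py <<'E'
# held pin in tool frame
R0=np.array([[.625,.073,.777],[-.047,.997,-.056],[-.779,-.002,.627]]);T0=np.array([.5525,.1321,.0890])
U,_,V=np.linalg.svd(R0);R0=U@V
FOOT=R0.T@(np.array([.5405,.133,.015])-T0);AX=R0.T@np.array([0,0,1.])
def pin(s):
    R=Rtool(s);return np.array(s["tcp_pos"])+R@FOOT,R@AX
def disc(c,o,a,r,n=24):
    e=np.cross(a,[1,0,0.]);e/=np.linalg.norm(e);g=np.cross(a,e)
    return np.array([proj(c,o+r*(e*np.cos(t)+g*np.sin(t))) for t in np.linspace(0,2*np.pi,n,endpoint=False)])
def overlay(c,s,well,fn,box,f=5):
    im=cv2.resize(c["frame"][box[1]:box[3],box[0]:box[2]],None,fx=f,fy=f,interpolation=cv2.INTER_CUBIC)
    o,a=pin(s)
    for P,col in((disc(c,o,a,.012),(0,0,255)),(disc(c,o+.12*a,a,.012),(0,0,255)),(disc(c,np.array(well),np.array([0,0,1.]),.0125),(0,255,0))):
        cv2.polylines(im,[np.int32((P-box[:2]+.5)*f)],True,col,1)
    cv2.imwrite(fn,im);return o,a
E
python3 - <<'E'
from h import *
from plant import ctrl
s=ctrl.sense()
w=dict(np.load("wrist5.npz"));d=dict(np.load("side5.npz"))
print("foot,axis",[v.round(4) for v in overlay(w,s,(.5295,-.1815,.07),"pics/o5w.png",[235,60,395,170])],FOOT.round(4),AX.round(3))
overlay(d,s,(.5295,-.1815,.07),"pics/o5d.png",[290,110,390,210],6)
E
```

```text
foot,axis [array([ 0.506 , -0.1839,  0.155 ]), array([ 0.0012, -0.0014,  1.    ])] [ 0.0501  0.0002 -0.0558] [-0.779 -0.002  0.627]
```

View pics/o5w.png

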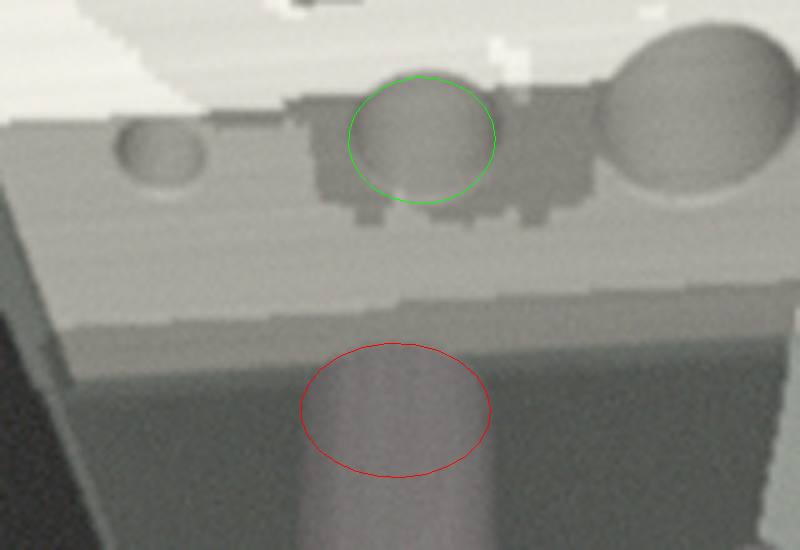

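View pics/o5d.png

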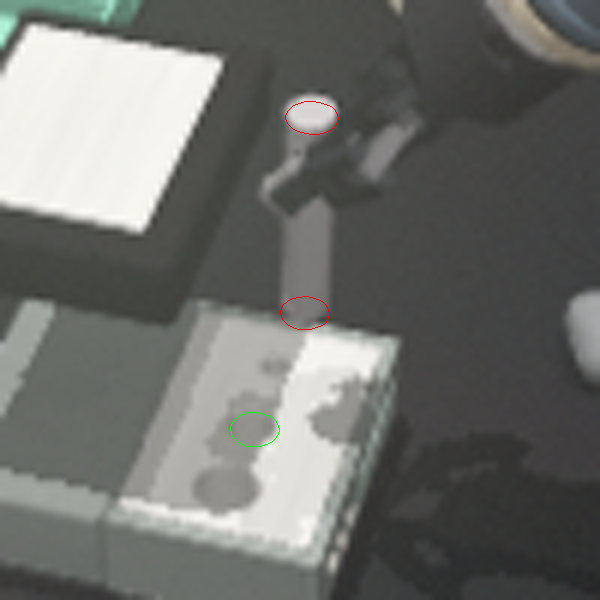

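```bash
python3 -m creep '[[0.54,0,-0.43,0],[0.54,0,-0.43,0],[0.54,0,-0.43,0],[0.54,0,-0.43,0],[0.54,0,-0.43,0],[0.54,0,-0.43,0],[0.54,0,-0.43,0],[0,0,0,0]]' 1.5; python3 - <<'E'
from h import *
from plant import ctrl
s=ctrl.sense();show(s);print([v.round(4) for v in pin(s)])
E
```

```text
time: 15.78
tcp_pos: [0.5187, -0.1806, 0.1801]
ee_rot: [0.901, 0.016, 0.432, -0.032]
force: [-0.5, 0.1, -3.4]
width: 0.0225
t15.78 tcp [ 0.5187 -0.1806  0.1801] grasp [ 0.5069 -0.1798  0.1949] F [-0.5  0.1 -3.4] w0.0225
tool x [ 0.624 -0.044 -0.78 ] y [0.071 0.997 0.001] z [ 0.778 -0.056  0.626] lean 38.7 az -4.0 q [ 1.23  0.53 -1.22  2.41  2.03  0.44 -0.18]
[array([ 0.5066, -0.1795,  0.1061]), array([ 0.0016, -0.0027,  1.    ])]
```

```bash
python3 -m creep '[[0,0,0,-0.08],[0,0,0,-0.08],[0,0,0,-0.08],[0,0,0,-0.08],[0,0,0,-0.08],[0,0,0,-0.08],[0,0,0,-0.07],[0,0,0,0]]' 1.5; python3 - <<'E'
from h import *
from plant import ctrl
s=ctrl.sense();show(s);o,a=pin(s);print(o.round(4),a.round(3),np.degrees(np.arccos(a[2])))
R=Rtool(s);W=np.array([.529,-.1808,.07])
h=np.array([a[0],a[1],0]);h/=np.linalg.norm(h)
for z in (.008,.003,.0): print(z,(R.T@(W-.003*h+[0,0,z]-o)*100).round(2))
c=ctrl.capture("wrist");overlay(c,s,W,"pics/o6w.png",[235,40,395,160]);cv2.imwrite("pics/w6.png",c["frame"])
E
```

```text
time: 16.45
tcp_pos: [0.5194, -0.181, 0.182]
ee_rot: [0.871, -0.232, 0.424, 0.087]
force: [-0.1, 0.1, -2.2]
width: 0.0228
t16.45 tcp [ 0.5194 -0.181   0.182 ] grasp [ 0.5075 -0.1802  0.1968] F [-0.1  0.1 -2.2] w0.0228
tool x [ 0.625 -0.046 -0.779] y [-0.348  0.877 -0.331] z [0.698 0.478 0.533] lean 38.8 az -4.2 q [ 1.15  0.47 -1.08  2.41  2.19  0.35  0.21]
[ 0.5117 -0.2098  0.1132] [-0.049  0.334  0.941] 19.71012978263936
0.008 [3.73 2.83 0.61]
0.003 [4.12 3.   0.34]
0.0 [4.35 3.1  0.18]
```

View pics/w6.png

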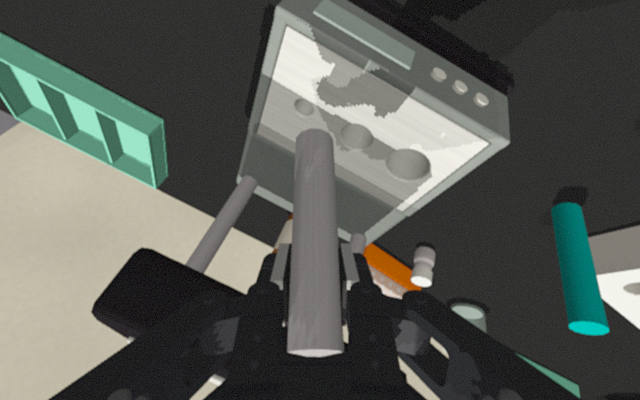

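View pics/o6w.png

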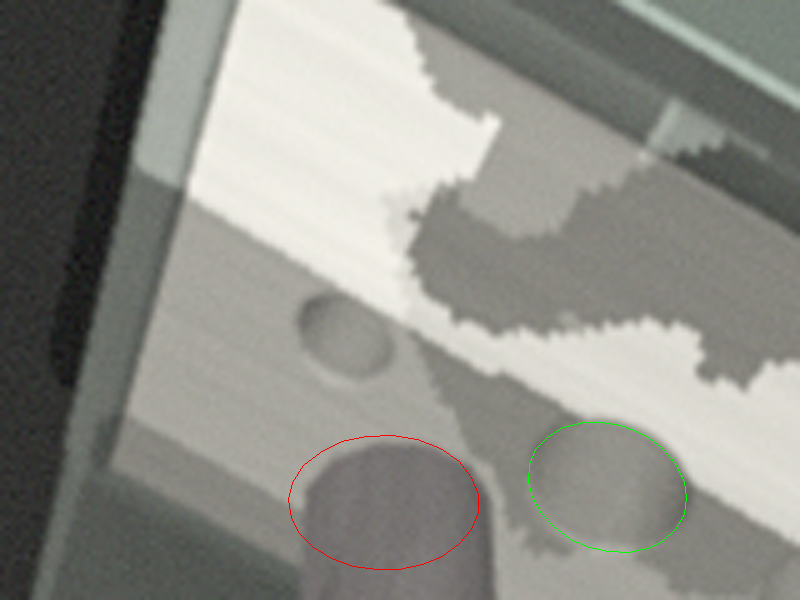

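The leaned pin's foot sits ≈2–3 px to the right of the model, so it sagged about 1° in the pads. The well overlay fits. I correct for that and approach to 8 mm above the mouth.

```bash
python3 -m creep '[[0.54,0.38,0.07,0],[0.54,0.38,0.07,0],[0.54,0.38,0.07,0],[0.54,0.38,0.07,0],[0.54,0.38,0.07,0],[0.54,0.38,0.07,0],[0.48,0.35,0.08,0],[0,0,0,0]]' 1.5; python3 - <<'E'
from h import *
from plant import ctrl
import h as H
H.FOOT=H.FOOT+np.array([0,.002,.001]); t=H.FOOT+.12*H.AX
s=ctrl.sense();show(s);o,a=pin(s);print(o.round(4),a.round(3),np.degrees(np.arccos(a[2])))
R=Rtool(s);W=np.array([.529,-.1808,.07])
h=np.array([a[0],a[1],0]);h/=np.linalg.norm(h)
for z in (.003,.0): print(z,(R.T@(W-.003*h+[0,0,z]-o)*100).round(2))
c=ctrl.capture("wrist");overlay(c,s,W,"pics/o7w.png",[235,60,395,180]);
c=ctrl.capture("side");overlay(c,s,W,"pics/o7d.png",[290,110,390,210],6)
E
```

```text
time: 17.17
tcp_pos: [0.5372, -0.1572, 0.146]
ee_rot: [0.872, -0.229, 0.425, 0.086]
force: [0.8, -0.6, -2.9]
width: 0.0224
t17.17 tcp [ 0.5372 -0.1572  0.146 ] grasp [ 0.5253 -0.1563  0.1608] F [ 0.8 -0.6 -2.9] w0.0224
tool x [ 0.625 -0.045 -0.78 ] y [-0.344  0.88  -0.327] z [0.701 0.473 0.535] lean 38.8 az -4.1 q [ 1.04  0.59 -1.1   2.44  2.21  0.55  0.14]
[ 0.5294 -0.1834  0.0769] [-0.047  0.33   0.943] 19.439838744247833
0.003 [ 0.31  0.1  -0.22]
0.0 [ 0.54  0.19 -0.38]
```

View pics/o7w.png

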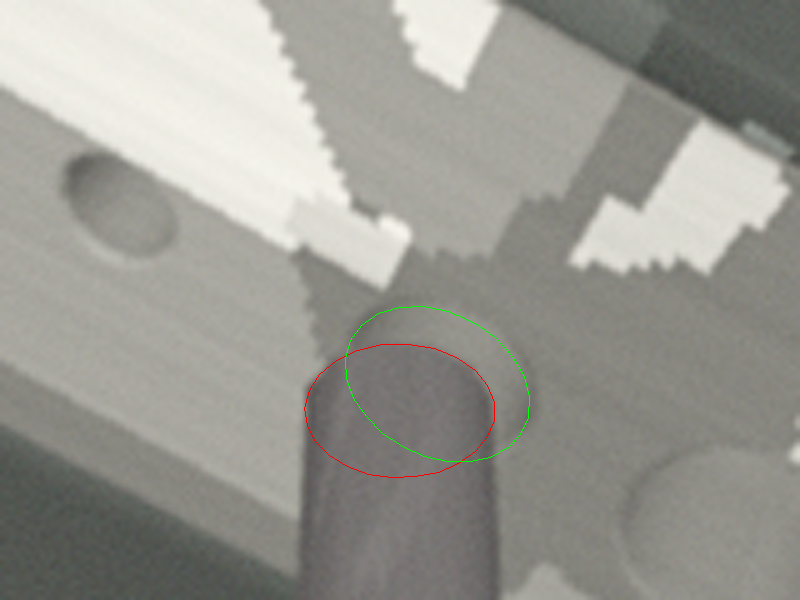

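View pics/o7d.png

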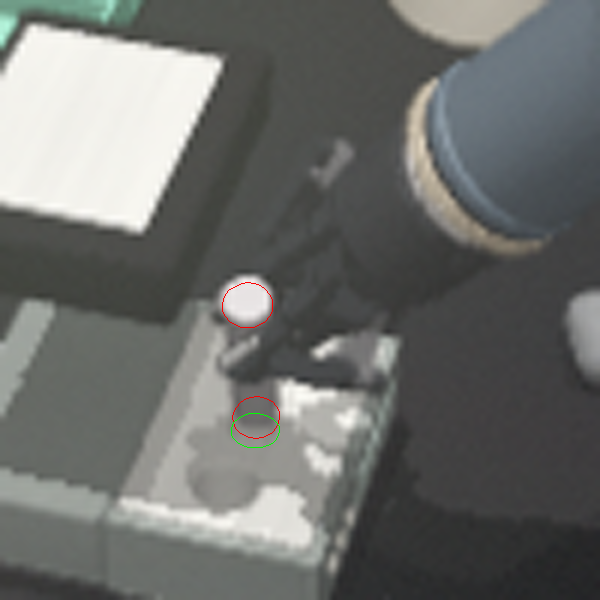

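Both views agree: the foot is about 7 mm above the mouth, with its low edge over the well. I lower gently.

```bash
python3 -m creep '[[0.1,0.03,-0.07,0],[0.1,0.03,-0.07,0],[0.1,0.03,-0.07,0],[0.1,0.04,-0.07,0],[0.06,0.03,-0.05,0],[0,0,0,0],[0,0,0,0],[0,0,0,0]]' 1.5; cat > st.py <<'E'
from h import *
from plant import ctrl
import h as H,sys
lean=float(sys.argv[1]) if len(sys.argv)>1 else 1
H.FOOT=H.FOOT+np.array([0,.002,.001])*lean
s=ctrl.sense();show(s);o,a=pin(s);R=Rtool(s);W=np.array([.529,-.1808,.07])
print("foot-well mm",((o-W)*1000).round(1),"axis",a.round(3),"lean %.1f"%np.degrees(np.arccos(a[2])))
if len(sys.argv)>2:
    n=sys.argv[2]
    c=ctrl.capture("wrist");overlay(c,s,W,f"pics/o{n}w.png",[235,60,395,180])
    c=ctrl.capture("side");overlay(c,s,W,f"pics/o{n}d.png",[290,110,390,210],6)
E
python3 st.py 1 8
```

```text
time: 17.93
tcp_pos: [0.537, -0.1587, 0.1407]
ee_rot: [0.872, -0.23, 0.424, 0.085]
force: [0.4, 0.4, -2.7]
width: 0.0227
t17.93 tcp [ 0.537  -0.1587  0.1407] grasp [ 0.5252 -0.1578  0.1555] F [ 0.4  0.4 -2.7] w0.0227
tool x [ 0.625 -0.047 -0.779] y [-0.344  0.879 -0.329] z [0.7   0.474 0.534] lean 38.8 az -4.3 q [ 1.04  0.61 -1.11  2.44  2.22  0.57  0.13]
foot-well mm [ 0.3 -4.3  1.7] axis [-0.047  0.332  0.942] lean 19.6
```

View pics/o8w.png

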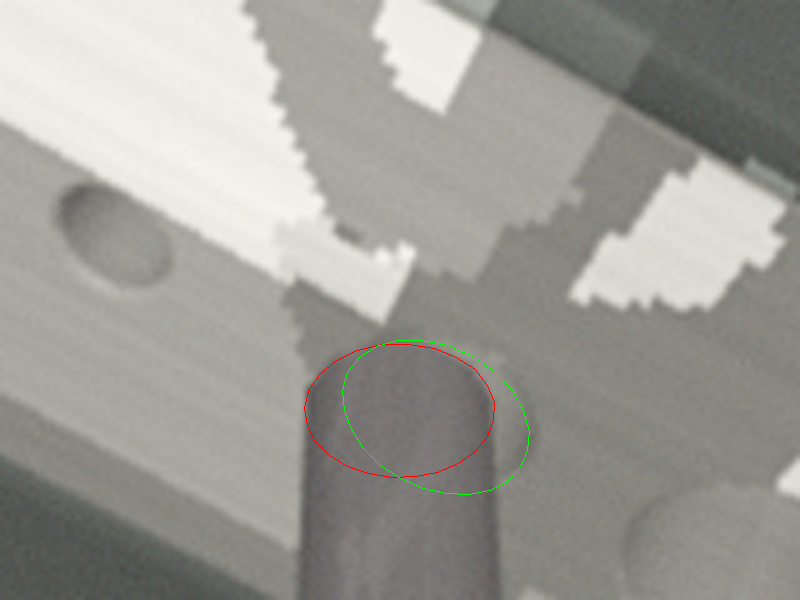

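```bash
python3 -m creep '[[0.03,0.06,-0.01,0],[0.03,0.06,-0.01,0],[0.03,0.06,-0.01,0],[0.04,0.06,-0.01,0],[0,0,0,0],[0,0,0,0],[0,0,0,0],[0,0,0,0]]' 1.5; python3 st.py 1 9
```

```text
time: 18.7
tcp_pos: [0.5368, -0.1569, 0.1387]
ee_rot: [0.872, -0.23, 0.424, 0.085]
force: [0.2, 0.0, -3.1]
width: 0.0227
t18.70 tcp [ 0.5368 -0.1569  0.1387] grasp [ 0.5249 -0.156   0.1535] F [ 0.2  0.  -3.1] w0.0227
tool x [ 0.625 -0.047 -0.779] y [-0.344  0.879 -0.329] z [0.7   0.474 0.534] lean 38.8 az -4.3 q [ 1.03  0.62 -1.11  2.45  2.22  0.58  0.13]
foot-well mm [ 0.  -2.4 -0.3] axis [-0.047  0.332  0.942] lean 19.6
```

View pics/o9w.png

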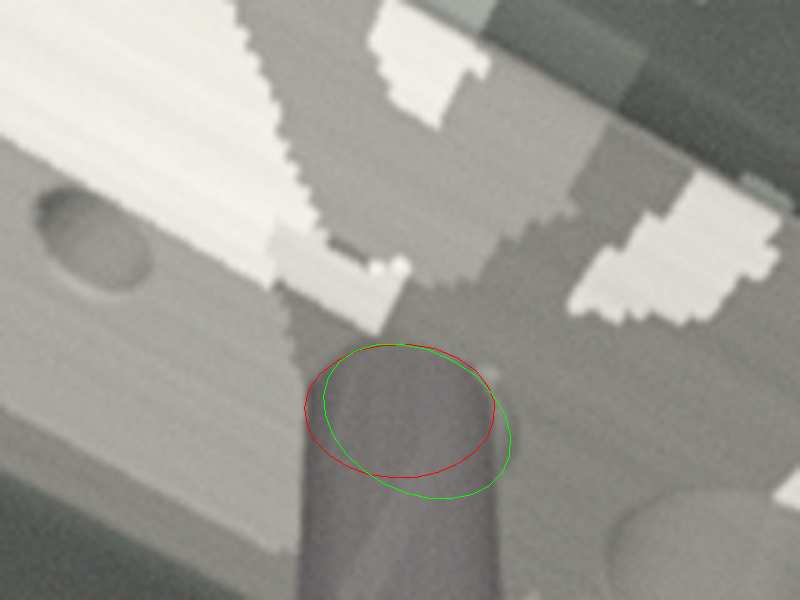

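View pics/o9d.png

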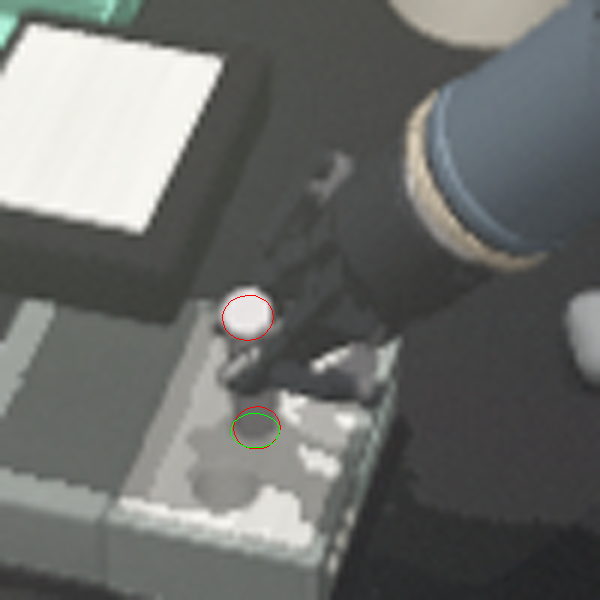

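```bash
python3 -m creep '[[0.05,0.04,-0.03,0],[0.05,0.04,-0.03,0],[0.05,0.04,-0.03,0],[0,0,0,0],[0,0,0,0],[0,0,0,0],[0,0,0,0],[0,0,0,0]]' 1.5; python3 st.py 1
```

```text
time: 19.47
tcp_pos: [0.5367, -0.1561, 0.1367]
ee_rot: [0.872, -0.23, 0.424, 0.086]
force: [3.3, 0.5, -3.4]
width: 0.0228
t19.47 tcp [ 0.5367 -0.1561  0.1367] grasp [ 0.5248 -0.1552  0.1515] F [ 3.3  0.5 -3.4] w0.0228
tool x [ 0.625 -0.046 -0.779] y [-0.345  0.879 -0.329] z [0.7   0.474 0.534] lean 38.8 az -4.2 q [ 1.03  0.62 -1.11  2.45  2.22  0.59  0.13]
foot-well mm [-0.  -1.7 -2.3] axis [-0.048  0.332  0.942] lean 19.6
```

The +x force of 3 N means the foot's edge is inside and touching the front rim, so the well lies a little further +x. Next I work out the straightening rows, rolling back while the foot stays in the mouth.

```bash
cat > plan.py <<'E'
from h import *
from plant import ctrl
import h as H,sys
# args: total roll, start sag, end sag, target foot-rel (mm) x y z, rows
tot,s0,s1=map(float,sys.argv[1:4]);tgt=np.array(list(map(float,sys.argv[4:7])))/1000;n=int(sys.argv[7])
W=np.array([.529,-.1808,.07]);s=ctrl.sense();R=Rtool(s);p=np.array(s["tcp_pos"])
B=H.FOOT.copy();sag=np.array([0,.002,.001])
f0=p+R@(B+sag*s0)
for k in range(1,n+1):
    f=f0+(W+tgt-f0)*k/n; R2=R@Rn.from_rotvec([tot/n,0,0]).as_matrix()
    p2=f-R2@(B+sag*(s0+(s1-s0)*k/n)); d=R.T@(p2-p)*100
    a=R2@H.AX
    print(d.round(3),round(tot/n,3),"lean %.1f"%np.degrees(np.arccos(a[2])),p2.round(4)); R,p=R2,p2
E
python3 plan.py 0.28 1 0.5 0.7 -0.6 -2.2 6
```

```text
[ 0.005 -0.228  0.011] 0.047 lean 17.9 [ 0.5376 -0.1581  0.1374]
[ 0.005 -0.227  0.012] 0.047 lean 16.3 [ 0.5384 -0.1601  0.1381]
[ 0.005 -0.227  0.012] 0.047 lean 14.6 [ 0.5392 -0.1621  0.1388]
[ 0.005 -0.226  0.012] 0.047 lean 13.0 [ 0.5399 -0.1642  0.1394]
[ 0.005 -0.226  0.012] 0.047 lean 11.3 [ 0.5405 -0.1663  0.1399]
[ 0.005 -0.226  0.012] 0.047 lean 9.7 [ 0.541  -0.1685  0.1404]
```

```bash
python3 -m creep '[[0.02,-0.22,0.04,0.047],[0,-0.23,0.01,0.047],[0,-0.23,0.01,0.047],[0,-0.23,0.01,0.047],[0,-0.23,0.01,0.047],[0,-0.23,0.01,0.047],[0,0,0,0],[0,0,0,0]]' 1.5; python3 st.py 0.5 10; python3 plan.py 0.27 0.5 0 0.7 0 -2.5 6
```

```text
time: 20.13
tcp_pos: [0.5407, -0.1689, 0.1404]
ee_rot: [0.895, -0.106, 0.432, 0.025]
force: [0.8, -0.2, -3.0]
width: 0.0226
t20.13 tcp [ 0.5407 -0.1689  0.1404] grasp [ 0.5289 -0.168   0.1552] F [ 0.8 -0.2 -3. ] w0.0226
tool x [ 0.625 -0.047 -0.779] y [-0.136  0.976 -0.168] z [0.769 0.211 0.604] lean 38.8 az -4.3 q [ 1.09  0.65 -1.17  2.42  2.15  0.59 -0.05]
foot-well mm [ 0.4 -1.  -2.2] axis [-0.005  0.167  0.986] lean 9.6
[ 0.007 -0.218  0.001] 0.045 lean 8.0 [ 0.5411 -0.1708  0.1408]
[ 0.007 -0.219  0.001] 0.045 lean 6.4 [ 0.5414 -0.173   0.141 ]
[ 0.007 -0.219  0.001] 0.045 lean 4.8 [ 0.5416 -0.1752  0.1412]
[ 0.007 -0.219  0.001] 0.045 lean 3.2 [ 0.5417 -0.1773  0.1414]
[ 0.007 -0.22   0.001] 0.045 lean 1.6 [ 0.5417 -0.1795  0.1415]
[ 0.007 -0.22   0.002] 0.045 lean 0.0 [ 0.5417 -0.1817  0.1415]
```

View pics/o10w.png

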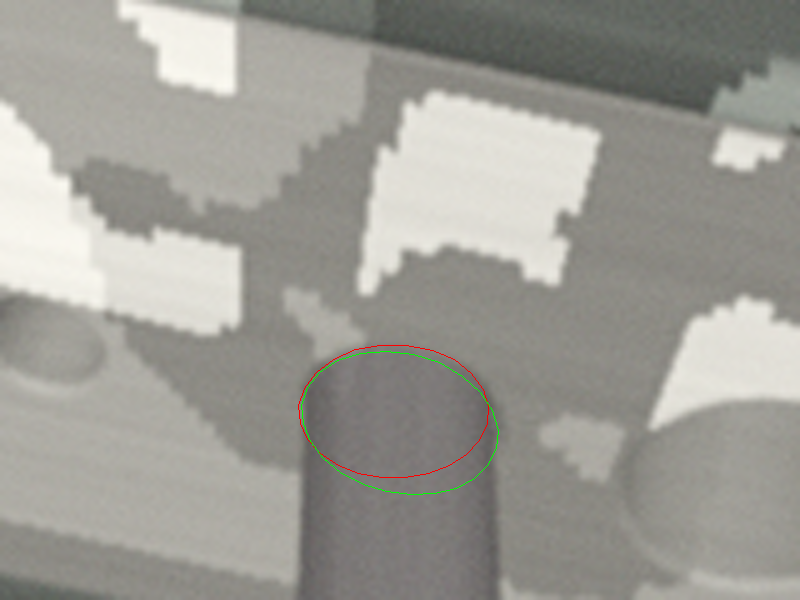

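```bash
python3 -m creep '[[0.01,-0.22,0,0.045],[0.01,-0.22,0,0.045],[0.01,-0.22,0,0.045],[0.01,-0.22,0,0.045],[0.01,-0.22,0,0.045],[0.01,-0.22,0,0.045],[0,0,0,0],[0,0,0,0]]' 1.5; python3 st.py 0 11
```

```text
time: 20.9
tcp_pos: [0.5417, -0.1819, 0.1412]
ee_rot: [0.901, 0.015, 0.432, -0.033]
force: [0.5, -0.2, -2.4]
width: 0.023
t20.90 tcp [ 0.5417 -0.1819  0.1412] grasp [ 0.5299 -0.181   0.156 ] F [ 0.5 -0.2 -2.4] w0.0230
tool x [ 0.625 -0.047 -0.779] y [ 0.073  0.997 -0.002] z [ 0.777 -0.056  0.627] lean 38.8 az -4.3 q [ 1.15  0.68 -1.23  2.41  2.1   0.61 -0.22]
foot-well mm [ 0.7 -0.2 -2.8] axis [ 0. -0.  1.] lean 0.0
```

View pics/o11w.png

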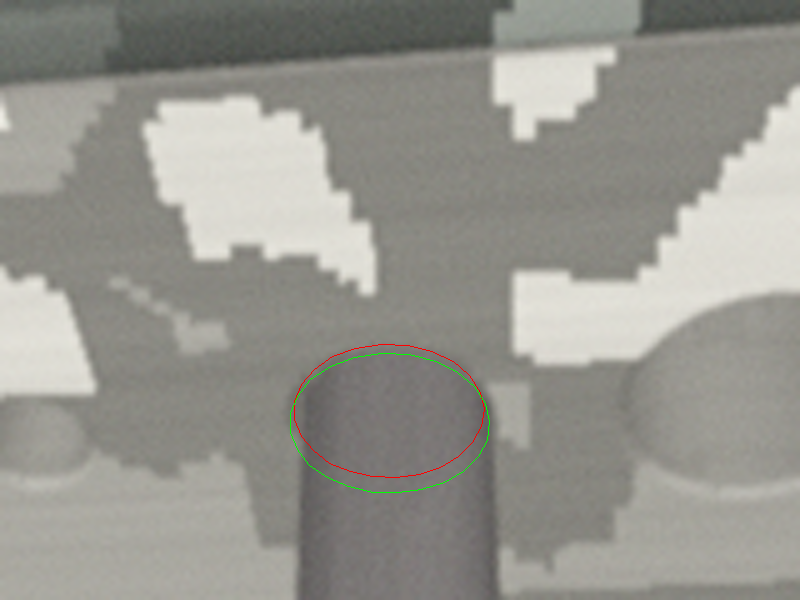

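View pics/o11d.png

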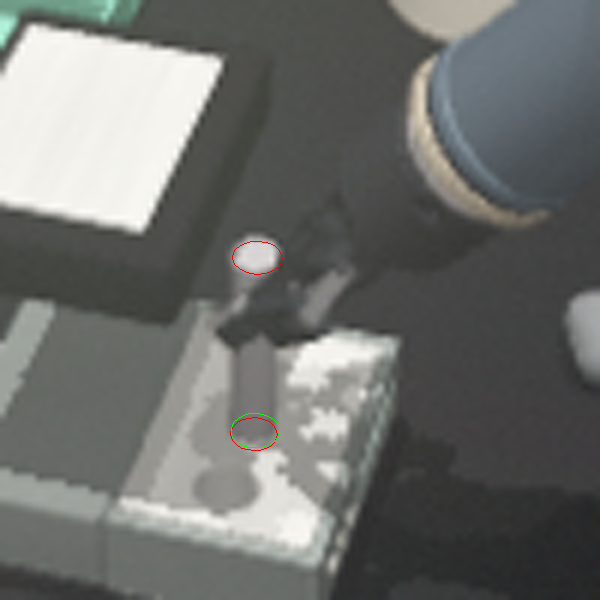

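```bash
python3 -m creep '[[0.08,-0.02,-0.06,0],[0.08,-0.02,-0.06,0],[0.08,-0.02,-0.06,0],[0.08,0,-0.06,0],[0,0,0,0],[0,0,0,0],[0,0,0,0],[0,0,0,0]]' 1.5; python3 st.py 0.6
```

```text
time: 21.67
tcp_pos: [0.5421, -0.1822, 0.1374]
ee_rot: [0.901, 0.016, 0.432, -0.033]
force: [0.5, -0.2, -2.2]
width: 0.0222
t21.67 tcp [ 0.5421 -0.1822  0.1374] grasp [ 0.5302 -0.1813  0.1522] F [ 0.5 -0.2 -2.2] w0.0222
tool x [ 0.625 -0.046 -0.779] y [ 0.074  0.997 -0.   ] z [ 0.777 -0.058  0.627] lean 38.8 az -4.2 q [ 1.15  0.7  -1.23  2.41  2.11  0.62 -0.22]
foot-well mm [ 1.6  0.8 -6.2] axis [-0.    -0.002  1.   ] lean 0.1
```

```bash
python3 -m creep '[[0.1,0,-0.08,0],[0.1,0,-0.08,0],[0.1,0,-0.08,0],[0.1,0,-0.08,0],[0.1,0,-0.08,0],[0.1,0,-0.08,0],[0,0,0,0],[0,0,0,0]]' 1.5; python3 st.py 0.6
```

```text
time: 22.33
tcp_pos: [0.5421, -0.1823, 0.1296]
ee_rot: [0.901, 0.016, 0.432, -0.033]
force: [-0.6, -0.1, -2.3]
width: 0.0223
t22.33 tcp [ 0.5421 -0.1823  0.1296] grasp [ 0.5302 -0.1814  0.1444] F [-0.6 -0.1 -2.3] w0.0223
tool x [ 0.625 -0.046 -0.779] y [0.074 0.997 0.   ] z [ 0.777 -0.058  0.627] lean 38.8 az -4.2 q [ 1.14  0.72 -1.23  2.42  2.13  0.65 -0.24]
foot-well mm [  1.6   0.7 -14. ] axis [ 0.    -0.002  1.   ] lean 0.1
```

Still no resistance at about 14 mm deep, so I carry on down.

```bash
python3 -m creep '[[0.12,0,-0.1,0],[0.12,0,-0.1,0],[0.12,0,-0.1,0],[0.12,0,-0.1,0],[0.12,0,-0.1,0],[0.12,0,-0.1,0],[0,0,0,0],[0,0,0,0]]' 1.5; python3 st.py 0.6 12
```

```text
time: 23.0
tcp_pos: [0.5419, -0.1823, 0.1202]
ee_rot: [0.901, 0.016, 0.432, -0.033]
force: [-0.0, 0.5, -2.0]
width: 0.0225
t23.00 tcp [ 0.5419 -0.1823  0.1202] grasp [ 0.53   -0.1814  0.135 ] F [-0.   0.5 -2. ] w0.0225
tool x [ 0.625 -0.046 -0.779] y [0.074 0.997 0.   ] z [ 0.777 -0.058  0.627] lean 38.8 az -4.2 q [ 1.13  0.75 -1.23  2.43  2.15  0.68 -0.25]
foot-well mm [  1.5   0.7 -23.4] axis [ 0.    -0.002  1.   ] lean 0.1
```

View pics/o12d.png

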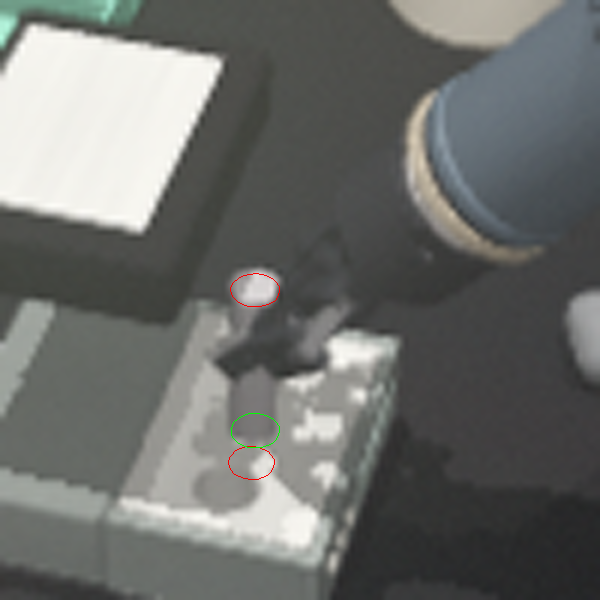

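View pics/o12w.png

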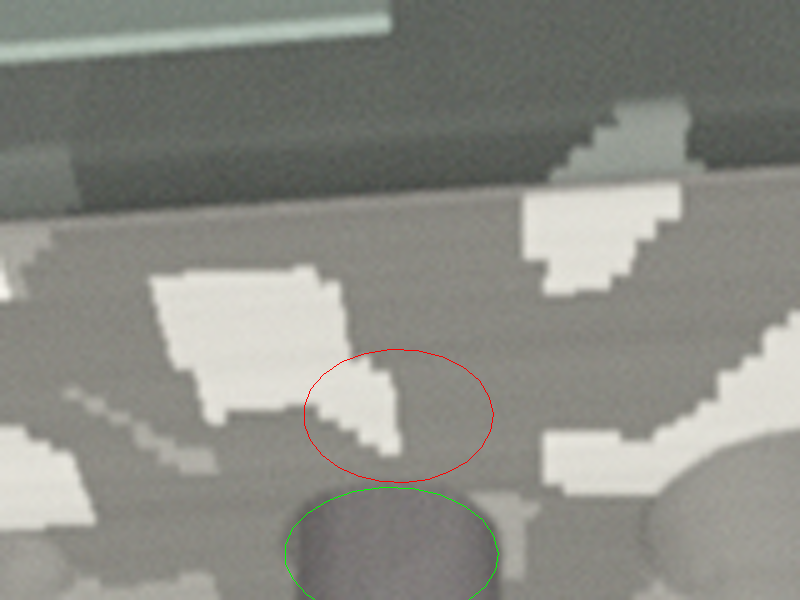

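```bash
python3 -m creep '[[0.13,0,-0.1,0],[0.13,0,-0.1,0],[0.13,0,-0.1,0],[0.13,0,-0.1,0],[0.13,0,-0.1,0],[0.13,0,-0.1,0],[0,0,0,0],[0,0,0,0]]' 1.5; python3 st.py 0.6
```

```text
time: 23.77
tcp_pos: [0.5421, -0.1823, 0.1103]
ee_rot: [0.901, 0.016, 0.432, -0.033]
force: [0.2, -0.5, -2.2]
width: 0.0229
t23.77 tcp [ 0.5421 -0.1823  0.1103] grasp [ 0.5302 -0.1814  0.1251] F [ 0.2 -0.5 -2.2] w0.0229
tool x [ 0.625 -0.046 -0.779] y [ 0.074  0.997 -0.   ] z [ 0.777 -0.058  0.627] lean 38.8 az -4.2 q [ 1.12  0.78 -1.22  2.43  2.17  0.71 -0.26]
foot-well mm [  1.7   0.7 -33.3] axis [ 0.    -0.002  1.   ] lean 0.1
```

```bash
python3 -m creep '[[0.13,0,-0.1,0],[0.13,0,-0.1,0],[0.13,0,-0.1,0],[0.13,0,-0.1,0],[0.13,0,-0.1,0],[0.13,0,-0.1,0],[0,0,0,0],[0,0,0,0]]' 1.5; python3 st.py 0.6
```

```text
time: 24.43
tcp_pos: [0.5423, -0.1824, 0.1005]
ee_rot: [0.901, 0.016, 0.432, -0.033]
force: [-0.5, -0.4, -2.0]
width: 0.0223
t24.43 tcp [ 0.5423 -0.1824  0.1005] grasp [ 0.5304 -0.1815  0.1153] F [-0.5 -0.4 -2. ] w0.0223
tool x [ 0.625 -0.047 -0.779] y [ 0.074  0.997 -0.   ] z [ 0.777 -0.058  0.627] lean 38.8 az -4.3 q [ 1.11  0.81 -1.22  2.44  2.19  0.74 -0.27]
foot-well mm [  1.8   0.6 -43.1] axis [ 0.    -0.002  1.   ] lean 0.1
```

```bash
python3 -m creep '[[0.08,0,-0.06,0],[0.08,0,-0.06,0],[0.08,0,-0.06,0],[0.08,0,-0.06,0],[0.06,0,-0.05,0],[0,0,0,0],[0,0,0,0],[0,0,0,0]]' 1.5; python3 st.py 0.6
```

```text
time: 25.1
tcp_pos: [0.5424, -0.1824, 0.0958]
ee_rot: [0.901, 0.016, 0.432, -0.034]
force: [-0.3, 0.1, -4.0]
width: 0.0221
t25.10 tcp [ 0.5424 -0.1824  0.0958] grasp [ 0.5305 -0.1815  0.1106] F [-0.3  0.1 -4. ] w0.0221
tool x [ 0.625 -0.047 -0.779] y [ 0.074  0.997 -0.   ] z [ 0.777 -0.058  0.627] lean 38.8 az -4.3 q [ 1.11  0.82 -1.22  2.45  2.2   0.76 -0.28]
foot-well mm [  2.    0.6 -47.8] axis [ 0.    -0.002  1.   ] lean 0.1
```

```bash
python3 -m creep '[[0.05,0,-0.04,0],[0.05,0,-0.04,0],[0,0,0,0],[0.04,0,-0.03,0],[0,0,0,0],[0,0,0,0],[0,0,0,0],[0,0,0,0]]' 1.5; python3 st.py 0.6
```

```text
time: 25.77
tcp_pos: [0.5425, -0.1825, 0.0941]
ee_rot: [0.901, 0.016, 0.432, -0.034]
force: [-0.7, -0.8, -2.3]
width: 0.0227
t25.77 tcp [ 0.5425 -0.1825  0.0941] grasp [ 0.5306 -0.1816  0.1089] F [-0.7 -0.8 -2.3] w0.0227
tool x [ 0.625 -0.047 -0.779] y [ 0.074  0.997 -0.   ] z [ 0.777 -0.058  0.627] lean 38.8 az -4.3 q [ 1.11  0.83 -1.22  2.45  2.21  0.76 -0.28]
foot-well mm [  2.    0.5 -49.5] axis [-0.    -0.001  1.   ] lean 0.1
```

```bash
python3 -m creep '[[0.04,0,-0.04,0],[0,0,0,0],[0.04,0,-0.04,0],[0,0,0,0],[0,0,0,0],[0,0,0,0],[0,0,0,0],[0,0,0,0]]' 1.5; python3 st.py 0.6 13
```

```text
time: 26.43
tcp_pos: [0.5428, -0.1825, 0.094]
ee_rot: [0.902, 0.015, 0.431, -0.034]
force: [-7.7, -2.1, 10.2]
width: 0.0227
t26.43 tcp [ 0.5428 -0.1825  0.094 ] grasp [ 0.5309 -0.1816  0.1088] F [-7.7 -2.1 10.2] w0.0227
tool x [ 0.627 -0.048 -0.778] y [ 0.074  0.997 -0.001] z [ 0.776 -0.057  0.628] lean 38.9 az -4.3 q [ 1.11  0.83 -1.22  2.45  2.21  0.77 -0.28]
foot-well mm [  2.5   0.4 -49.7] axis [-0.002 -0.     1.   ] lean 0.1
```

View pics/o13d.png

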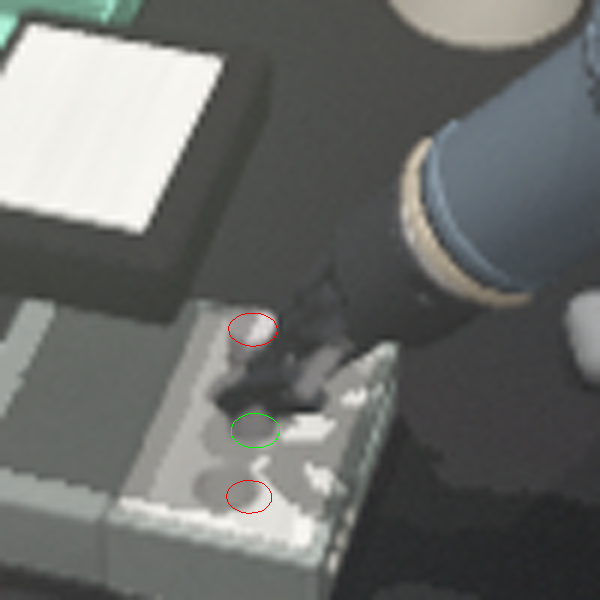

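Contact came 49.7 mm deep: force rose 12 N and the descent stopped, which matches the 50 mm floor. I ease the side load and then open.

```bash
python3 -m creep '[[-0.05,0,-0.02,0],[-0.05,0,-0.02,0],[0,0,0,0],[0,0,0,0],[0,0,0,0],[0,0,0,0],[0,0,0,0],[0,0,0,0]]' 1.5; python3 st.py 0.6
```

```text
time: 27.2
tcp_pos: [0.542, -0.1823, 0.094]
ee_rot: [0.902, 0.016, 0.431, -0.033]
force: [0.5, -1.5, 4.7]
width: 0.0227
t27.20 tcp [ 0.542  -0.1823  0.094 ] grasp [ 0.5302 -0.1814  0.1088] F [ 0.5 -1.5  4.7] w0.0227
tool x [ 0.626 -0.047 -0.778] y [ 0.074  0.997 -0.   ] z [ 0.776 -0.057  0.628] lean 38.9 az -4.3 q [ 1.11  0.83 -1.22  2.45  2.21  0.77 -0.28]
foot-well mm [  1.7   0.7 -49.6] axis [-0.001 -0.001  1.   ] lean 0.1
```

Side load is gone and the floor is still carrying the weight. Opening now.

```bash
python3 -m creep '[[0,0,0,0],[0,0,0,0],[0,0,0,0],[0,0,0,0],[0,0,0,0],[0,0,0,0],[0,0,0,0],[0,0,0,0]]' 6; python3 st.py 0.6 14; python3 - <<'E'
from plant import ctrl;import cv2
cv2.imwrite("pics/w14.png",ctrl.capture("wrist")["frame"])
E
```

```text
time: 27.87
tcp_pos: [0.5414, -0.1823, 0.0935]
ee_rot: [0.901, 0.016, 0.432, -0.033]
force: [-0.2, 0.5, 0.0]
width: 0.0599
t27.87 tcp [ 0.5414 -0.1823  0.0935] grasp [ 0.5295 -0.1814  0.1083] F [-0.2  0.5  0. ] w0.0599
tool x [ 0.625 -0.047 -0.779] y [ 0.074  0.997 -0.   ] z [ 0.777 -0.058  0.627] lean 38.8 az -4.3 q [ 1.11  0.83 -1.22  2.45  2.21  0.77 -0.28]
foot-well mm [  1.    0.7 -50.1] axis [-0.    -0.002  1.   ] lean 0.1
```

View pics/w14.png

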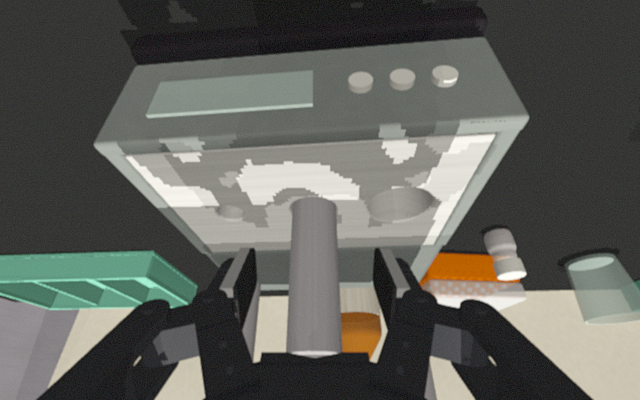

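View pics/o14d.png

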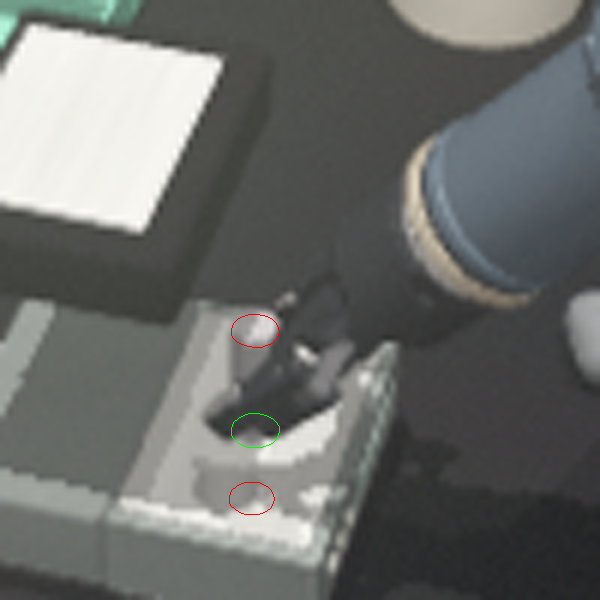

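Released: the pin (column ≈317 in the wrist view) stands in the middle well between the open fingers. I'll back out.

```bash
python3 -m creep '[[-0.4,0,0,0],[-0.5,0,0,0],[-0.5,0,0.1,0],[-0.5,0,0.1,0],[-0.5,0,0.1,0],[-0.5,0,0.2,0],[0,0,0,0],[0,0,0,0]]' 6; python3 st.py 0.6
```

```text
time: 28.68
tcp_pos: [0.5272, -0.1815, 0.1197]
ee_rot: [0.901, 0.016, 0.431, -0.034]
force: [-0.4, 0.6, 0.2]
width: 0.0598
t28.68 tcp [ 0.5272 -0.1815  0.1197] grasp [ 0.5153 -0.1806  0.1345] F [-0.4  0.6  0.2] w0.0598
tool x [ 0.626 -0.047 -0.779] y [ 0.075  0.997 -0.   ] z [ 0.776 -0.058  0.628] lean 38.9 az -4.3 q [ 1.19  0.81 -1.34  2.46  2.09  0.77 -0.19]
foot-well mm [-13.2   1.5 -23.9] axis [-0.001 -0.001  1.   ] lean 0.1
```

```bash
python3 -m creep '[[-0.6,0,0.4,0],[-0.6,0,0.4,0],[-0.6,0,0.4,0],[-0.6,0,0.4,0],[-0.6,0,0.4,0],[-0.6,0,0.4,0],[-0.6,0,0.4,0],[-0.6,0,0.4,0]]' 6; python3 st.py 0.6;  python3 - <<'E'
from plant import ctrl;import cv2
cv2.imwrite("pics/w15.png",ctrl.capture("wrist")["frame"])
E
```

```text
time: 29.35
tcp_pos: [0.522, -0.1808, 0.1777]
ee_rot: [0.901, 0.016, 0.431, -0.034]
force: [-0.2, 0.1, -0.9]
width: 0.0602
t29.35 tcp [ 0.522  -0.1808  0.1777] grasp [ 0.5102 -0.1799  0.1925] F [-0.2  0.1 -0.9] w0.0602
tool x [ 0.626 -0.047 -0.779] y [ 0.074  0.997 -0.001] z [ 0.777 -0.057  0.627] lean 38.9 az -4.3 q [ 1.28  0.63 -1.37  2.4   1.92  0.58 -0.07]
foot-well mm [-18.4   2.1  34.1] axis [-0.001 -0.001  1.   ] lean 0.1
```

View pics/w15.png

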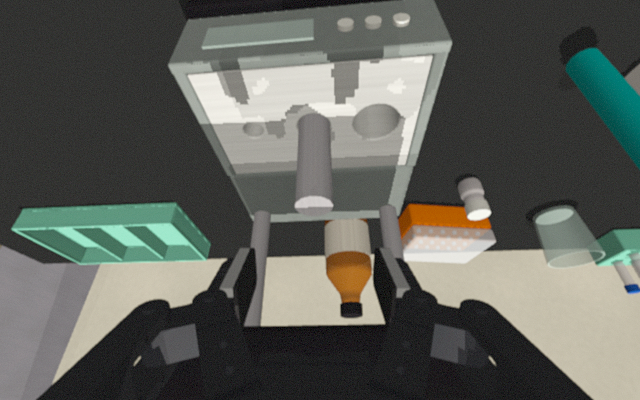

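The robot is clear and the pin stands upright in the middle well, its top at ≈(313,203). As a last check I measure the top from two views and look at the bystanders.

```bash
python3 - <<'E'
from h import *
from plant import ctrl
w=ctrl.capture("wrist");d=ctrl.capture("side");sc=ctrl.capture("scene")
cv2.imwrite("pics/c16w.png",cv2.resize(w["frame"][90:220,260:380],None,fx=4.5,fy=4.5,interpolation=cv2.INTER_CUBIC))
cv2.imwrite("pics/c16d.png",cv2.resize(d["frame"][130:220,280:380],None,fx=6,fy=6,interpolation=cv2.INTER_CUBIC))
for P,c in(((313,203.5),w),): print(plane(c,*P,.14).round(4))
np.savez("w16.npz",**w);np.savez("d16.npz",**d)
S=dict(np.load("scene0.npz"));D=dict(np.load("side0.npz"))
df=cv2.absdiff(sc["frame"],S["frame"]).max(2)
for n,p in dict(thin=(.557,.213,.08),jar=(.426,.006,.04),vial=(.712,.011,.03),mouse=(.355,-.368,.02),marker=(.343,.372,.01)).items():
    r=[]
    for a,b in((sc,S),(d,D)):
        u,v=proj(a,p).astype(int);r.append(int(np.median(cv2.absdiff(a["frame"],b["frame"])[v-8:v+9,u-8:u+9])))
    print(n,r)
E
```

```text
[ 0.5274 -0.1805  0.14  ]
thin [1, 1]
jar [2, 1]
vial [1, 1]
mouse [2, 1]
marker [2, 1]
```

View pics/c16d.png

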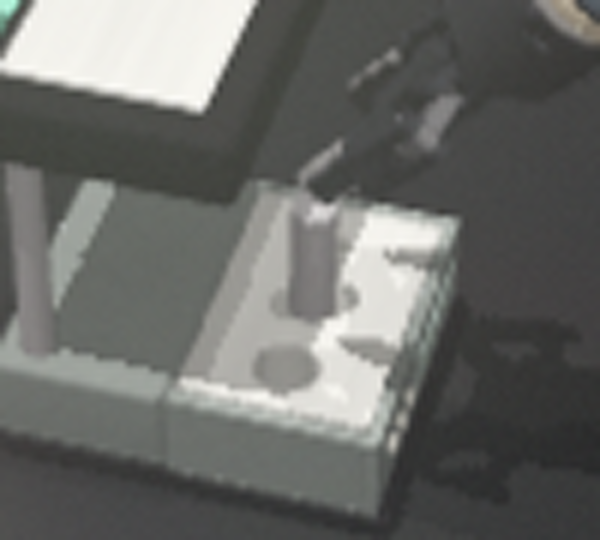

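View pics/c16w.png

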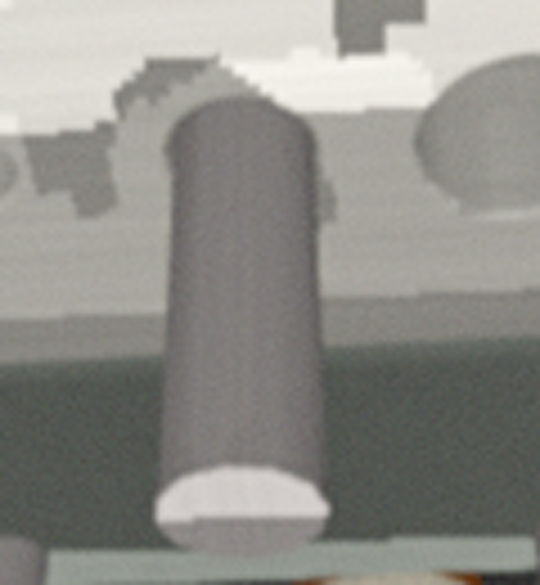

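```bash
python3 - <<'E'
from plant import ctrl
print(ctrl.hand_in()); s=ctrl.sense(); print(s["time"],s["force"].round(1) if hasattr(s["force"],"round") else s["force"])
E
```

```text
the job is handed in; nothing more can be done
None
the job is handed in; nothing more can be done
```

The steel pin is in the middle well of the heater, released and standing upright, and I handed the job in after about 30 s on the robot's clock. The hand-in gives no verdict.

- **Tilting the gripper:** the moves allow no tilt, so I drove the arm past its reach high up. That left the gripper leaning 39° towards the heater's front, enough to clear the head.
- **Leaning and straightening:** I gripped the pin in the rack, then rolled the gripper to lean the pin about 19°. The edge of its foot went into the well (foot centre about level with the mouth or just below). I then rolled back to straighten it.
- **Seating and release:** I lowered it in small steps. The wrist force changed by no more than about 13 N, when it met the floor 49.7 mm deep. I eased the side load, opened the fingers and backed off.

**Last checks**
- The wrist view shows the pin upright in the middle well. Its ray meets the 140 mm seated height within about 2 mm of the well's axis.
- The thinner pin, jar, vial, mouse and marker look unchanged in the scene and side views.
- The force reading was near zero after release.

**Weak spots**
- **Pin sag:** it shifted about 1° in the pads while leaning. I corrected for this from the images.
- **Offset:** my model of the held pin ended 1–2 mm off the measured well centre, within the cameras' calibration error.
- **Seated height:** in the side view the fingers hid part of the pin's top, so this rests on one view and the floor contact, not on two.

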